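# Fetch the specimen pot from behind the bottles

### The arm

A 6-joint arm with a two-finger parallel gripper is mounted at the origin on the work surface. World frame = base frame: x ahead of the robot, y to its left, z up, the work surface at z = 0. Lengths are in m, angles in rad, forces in N, time in s.
With the tool pointing down it reaches from about 0.25 to 0.775 m from the base axis. Payload 4 kg.
Tool frame: the origin (TCP) lies midway between the tips of the shut fingers; the grasp point (between the pads) lies 19 mm behind it; x points along the fingers, z is the direction in which the jaws open and shut, and the axes are right-handed (so a half turn about x gives the same grasp; the last joint's range is limited). The gripper opens to 94 mm and grips with 3 to 60 N. Pads are 16 mm wide; open, the fingers measure 119 mm over their backs; the gripper's body (75 mm by 177 mm) begins 78 mm behind the grasp point.
Start: joints at [-1.241, 0.087, 1.371, -0, 1.684, -0.103], TCP at [0.231, -0.499, 0.206] pointing down, gripper open.
Joint ranges: [-3.1, 3.1], [-0.76, 2.03], [0.27, 2.55], [-1.08, 4.22], [0.17, 2.65], [-2.57, 2.57]. Speed limits (rad/s): [2.79, 2.79, 3.14, 3.14, 3.14, 3.14].

### API

Orientations are given as a 3x3 rotation matrix whose columns are the frame's x, y, z axes.
In Python, from station import robot gives the robot as it stands.
- The arm moves only by the shell command python3 -m jog 'ROWS' [FORCE]. ROWS is a JSON object of lists of equal length, an entry for each row: "dp": the shift along the tool's x, y, z in units of 120 mm (1.0 is 120 mm), a list of three; "twist": the turn, a rotation vector about the tool's x, y, z in units of 0.1 rad (1.0 is 0.1 rad), a list of three; "hand": the finger opening in mm, from 0 to 94. A call has 1 to 5 rows; each row shifts and turns the commanded pose from where the row before left it, along the tool's axes as they then stand; what a row does not reach is not made up. A row lasts 1/12 s, in which the tool goes at most 41.7 mm and 7.16 degrees, less where a joint would pass 70% of its speed; a pose out of reach is approached as far as the arm can. A call with a number of a shift or a turn outside -1 to 1 is refused whole. A call with a gripper value outside its range is refused whole. The fingers move at their own pace and stop on an object; FORCE is the grip in N (left out, the last holds). Time passes only in rows, so rows that do not move let the fingers close. It gives the time, the measured TCP pose, the force and the opening at its end, in the units of the state.
- robot.observe(): the state, without advancing time (a new reading comes with each control period).
- robot.get_image(name): name is "side" or "top"; returns (picture, depth): 420x560x3 uint8, red, green, blue; 420x560 float32, m along the optical axis (not along the pixel's ray), 0 where there is no reading.
- robot.camera_params(name): a dict with "camera_matrix" (3x3 intrinsics, pixels), "position" and "attitude" of the camera in the world. Camera axes: x right, y down, z forward; pixel columns grow to the right and rows downward; lengths in m; the calibration is good to about 2 mm. A picture is of the moment at which its call begins. camera_params takes no time and is no camera call.
- robot.job_done(): hands the job in, once; it reports no verdict.
The state is a dict: "time_s": time; "joint_pos": joint angles; "qvel": joint speeds; "tau": joint torques, N m; "ee_pos": TCP position; "orientation": TCP orientation; "ft_force": force on the tool from outside, world axes, zero at the start; "torque": the same for the moment, N m; "finger_gap": finger opening in m.
Only numpy, scipy, OpenCV 4.12 (cv2) and the standard library are available. Lean on these libraries where they do the work, as an engineer would, in place of code of your own. Each camera call takes 0.05 s, during which the arm holds its last target.

### The job

Stand the two white bottles that hem in the small steel pot at the back of the rack on the black mat; only then take the pot and set it in the middle of the round dark disc on the warming stage. With the pot on the stage, put both bottles back in the rack, each exactly where it stood at the start. Keep bottles and pot upright, set them down rather than drop them, and do not shift the wide dish in the rack or the blue-lidded tip box.

Things in the scene. Friction and masses are not known exactly. Their poses are not given: they have to be found in the camera images.
- rack: Fixed metal rack, plate 130 x 350 mm, top 6 mm up. Origin: on its underside, below the pot; x to the rack's back (away from the robot), y to its left. Plate x -85..45, y -175..175 mm. Wire fence 63 mm high at x = 41 mm; low end rails. Bottles at about x -30, y +-58 mm: grip them closing along rack x, opening at most 85 mm; the freed pot along y. Fixed grey tube block 50 mm high at y -134 mm.
- round_bottle: Loose white round bottle with a grey screw cap: body 54 mm in diameter and straight up to 84 mm, then a shoulder; 118 mm high in all; about 0.25 kg. Origin at the centre of its underside, z up.
- square_bottle: Loose white square bottle with a grey screw cap: body 50 x 50 mm and 80 mm high, 106 mm high with its cap; about 0.22 kg. Origin at the centre of its underside, z up, x and y square to its sides.
- pot: Loose steel specimen pot, a plain cylinder 46 mm in diameter and 40 mm high with a dark lid on top (42 mm in diameter, 5 mm) and a small knob; 53 mm high in all; about 0.13 kg. Origin at the centre of its underside, z up.
- mat: Fixed black rubber mat 130 mm (its x) by 200 mm (its y), 4 mm thick: the side area for the bottles. Origin at the centre of its underside. It lies left or right of the robot's middle; the warming stage is on the other side.
- warmer: Fixed warming stage: a white block 130 mm (its x) by 180 mm (its y), 28 mm high, with a dark metal disc 84 mm in diameter in the middle of its top, 2 mm proud (its face 30 mm above the table). Origin at the centre of its underside, straight below the disc's centre.
- dish: Bystander, loose: wide low dish with a white lid, 70 mm in diameter, 27 mm high, in the rack's left end at about x = -10, y = +133 mm of the rack. Origin at the centre of its underside. Leave it alone.
- tip_box: Bystander, loose: pipette tip box 72 x 102 mm, 58 mm high, white with a blue lid, on the table between mat and stage. Origin at the centre of its underside. Leave it alone.
Things that resemble listed ones, but are neither listed nor needed, are in the scene too. What is meant by the warmer is not orange, and is the larger of those in its own colour. Leave any purple look-alike of the pot alone.

How it is judged:
On the way, in this order (a step that is already met when the one before it is completed fails the run):
1. both bottles stand released on the mat, the pot still in its place in the rack (x of round_bottle in the frame of mat between -0.065 and 0.065 m and y of round_bottle in the frame of mat between -0.1 and 0.1 m and z of round_bottle in the frame of mat between 0 and 0.01 m and linear speed of each of round_bottle, square_bottle below 0.03 m/s and angle between each of round_bottle, square_bottle's own z axis and vertical below 0.15 rad and contact force between the fingers and round_bottle below 0.05 N and x of square_bottle in the frame of mat between -0.065 and 0.065 m and y of square_bottle in the frame of mat between -0.1 and 0.1 m and z of square_bottle in the frame of mat between 0 and 0.01 m and contact force between the fingers and square_bottle below 0.05 N and distance of pot from where it was at the start of the episode below 0.03 m), for 0.2 s.
2. the pot stands released in the middle of the disc, both bottles still on the mat (horizontal distance between pot and warmer below 0.015 m and z of pot in the frame of warmer between 0.026 and 0.036 m and linear speed of each of pot, round_bottle, square_bottle below 0.03 m/s and angle between each of pot, round_bottle, square_bottle's own z axis and vertical below 0.15 rad and contact force between the fingers and pot below 0.05 N and x of round_bottle in the frame of mat between -0.065 and 0.065 m and y of round_bottle in the frame of mat between -0.1 and 0.1 m and z of round_bottle in the frame of mat between 0 and 0.01 m and contact force between the fingers and round_bottle below 0.05 N and x of square_bottle in the frame of mat between -0.065 and 0.065 m and y of square_bottle in the frame of mat between -0.1 and 0.1 m and z of square_bottle in the frame of mat between 0 and 0.01 m and contact force between the fingers and square_bottle below 0.05 N), for 0.2 s.
At the end, for the whole second after the job is handed in: The pot stands upright on the disc of the warming stage within 15 mm of its centre, and each bottle stands upright in the rack within 15 mm of where it stood at the start; all released and at rest (horizontal distance between pot and warmer below 0.015 m and z of pot in the frame of warmer between 0.026 and 0.036 m and linear speed of each of pot, round_bottle, square_bottle, dish, tip_box below 0.03 m/s and angle between each of pot, round_bottle, square_bottle's own z axis and vertical below 0.15 rad and contact force between the fingers and pot below 0.05 N and distance of each of round_bottle, square_bottle from where it was at the start of the episode below 0.015 m and contact force between the fingers and round_bottle below 0.05 N and contact force between the fingers and square_bottle below 0.05 N); the robot touches nothing.
It fails at once if a bottle or the pot is tipped over (more than 35 degrees) (angle between any of round_bottle, square_bottle, pot's own z axis and vertical above 0.61 rad).
It fails at once if a bottle or the pot is dropped (falls from more than about 3 cm) ((linear speed of round_bottle above 0.8 m/s and contact force between the fingers and round_bottle below 0.01 N) or (linear speed of square_bottle above 0.8 m/s and contact force between the fingers and square_bottle below 0.01 N) or (linear speed of pot above 0.8 m/s and contact force between the fingers and pot below 0.01 N)).
It fails at once if the dish or the tip box is shifted by more than 25 mm (distance of any of dish, tip_box from where it was at the start of the episode above 0.025 m).
It also fails if it takes over 136 s, if anything falls off the work surface, if the arm or the gripper's body presses on something with over 40 N, if the wrist force passes 120 N, or if a joint passes its speed limit or range.

## Working session

There is one attempt and no reset: what is moved stays moved. The work goes in short steps, Python scripts to look and compute and a shell command to move; the robot and the scene stay as the last step left them, time stands still between calls to the robot, and variables do not carry over. Pictures are saved under pics/ and viewed, and the job is handed in when it is done.

```bash
ls; mkdir -p pics; python3 - <<'E'
from station import robot
import cv2,numpy as np
np.set_printoptions(precision=4,suppress=True)
s=robot.observe()
for k,v in s.items(): print(k,v)
for n in("side","top"):
    im,d=robot.get_image(n); p=robot.camera_params(n); print(n,p)
    np.savez(f"{n}0.npz",im=im,d=d,K=p["camera_matrix"],t=p["position"],R=np.array(p["attitude"]))
    cv2.imwrite(f"pics/{n}0.png",im[...,::-1])
E
```

```text
pics
time_s 0.0
joint_pos [-1.2411  0.088   1.3722 -0.      1.6836 -0.1031]
qvel [ 0.0009  0.0014  0.0004 -0.0005  0.0002  0.    ]
tau [  0.     -34.0181 -30.2427   0.0718   0.0327  -0.0002]
ee_pos [ 0.2305 -0.4988  0.2043]
orientation [[-0.0007  0.9078  0.4194]
 [ 0.002   0.4194 -0.9078]
 [-1.      0.0002 -0.0022]]
ft_force [-0.1756  0.8375  0.721 ]
torque [-0.0336  0.0284 -0.0301]
finger_gap 0.09434768480906598
side {'camera_matrix': array([[447.1279,   0.    , 281.3202],
       [  0.    , 447.1279, 210.4542],
       [  0.    ,   0.    ,   1.    ]]), 'position': array([0.3175, 0.8979, 0.5905]), 'attitude': array([[-0.9923, -0.0704,  0.1015],
       [-0.1232,  0.5076, -0.8528],
       [ 0.0085, -0.8587, -0.5124]])}
top {'camera_matrix': array([[424.9626,   0.    , 277.5939],
       [  0.    , 424.9626, 212.4803],
       [  0.    ,   0.    ,   1.    ]]), 'position': array([ 0.288 , -0.0038,  1.1114]), 'attitude': array([[-0.0187, -0.9897,  0.1416],
       [-0.9997,  0.0166, -0.0157],
       [ 0.0132, -0.1419, -0.9898]])}
```

View pics/side0.png

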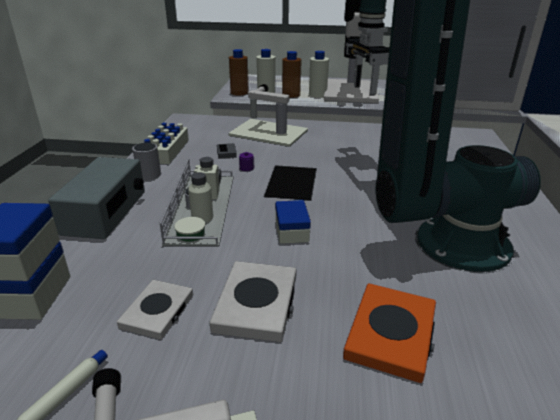

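View pics/top0.png

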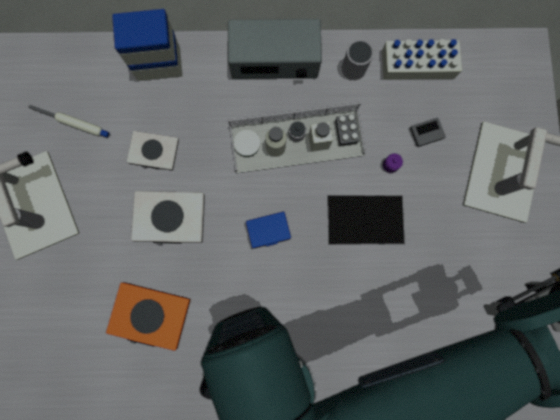

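The top view shows the large white warmer at about (168,217), with the small white and orange ones as decoys. The mat is at (366,220) and the tip box at (269,229). In the rack are the dish (246,143), round bottle (276,138), pot (298,130) and square bottle (321,132). Next I'll measure these.

```bash
cat > h.py <<'E'
import numpy as np,cv2
np.set_printoptions(precision=4,suppress=True)
def load(n):
    z=np.load(n+".npz"); return z["im"],z["d"],z["K"],z["t"],z["R"]
def grab(name,tag):
    from station import robot
    im,d=robot.get_image(name); p=robot.camera_params(name)
    np.savez(f"{tag}.npz",im=im,d=d,K=p["camera_matrix"],t=p["position"],R=np.array(p["attitude"]))
    cv2.imwrite(f"pics/{tag}.png",im[...,::-1])
def plane(uv,z,K,t,R):
    uv=np.atleast_2d(uv).astype(float)
    r=np.c_[uv,np.ones(len(uv))]@np.linalg.inv(K).T@R.T
    return t+r*((z-t[2])/r[:,2])[:,None]
def cloud(d,K,t,R):
    v,u=np.mgrid[:d.shape[0],:d.shape[1]]
    c=np.stack([(u-K[0,2])/K[0,0]*d,(v-K[1,2])/K[1,1]*d,d],-1)
    P=c@R.T+t; P[d==0]=np.nan; return P
E
python3 - <<'E'
from h import *
im,d,K,t,R=load("top0")
P=cloud(d,K,t,R)
print("table z",np.nanmedian(P[180:200,215:235,2]))
for n,(u,v) in dict(warm=(168,217),mat=(366,220),tip=(268,229),dish=(246,143),rb=(276,134),pot=(298,129),sq=(321,129),plate=(270,160)).items():
    print(n,P[v,u])
hsv=cv2.cvtColor(im,cv2.COLOR_RGB2HSV)
def roi(m,u0,v0,u1,v1):
    o=np.zeros_like(m);o[v0:v1,u0:u1]=m[v0:v1,u0:u1];return o
def rep(n,m,z):
    c=max(cv2.findContours(m.astype(np.uint8),0,1)[0],key=cv2.contourArea)
    r=cv2.minAreaRect(c); b=plane(cv2.boxPoints(r),z,K,t,R)
    print(n,"c",plane(r[0],z,K,t,R)[0],"area",cv2.contourArea(c),"sides",np.linalg.norm(b[1]-b[0]),np.linalg.norm(b[2]-b[1]),"dirs",np.degrees(np.arctan2(*(b[1]-b[0])[1::-1])),np.degrees(np.arctan2(*(b[2]-b[1])[1::-1])))
V=hsv[...,2]
dark=(V<75)
rep("disc",roi(dark,145,195,190,240),.03)
rep("warmer",roi((P[...,2]>.015)&(P[...,2]<.04),120,180,215,255),.028)
rep("mat",roi(V<60,320,185,412,252),.004)
rep("tip",roi(P[...,2]>.04,235,200,300,255),.058)
rep("dish",roi((P[...,2]>.02)&(P[...,2]<.05),228,120,262,160),.027)
for n,a,zt,lo in(("rb",(262,115,290,160),.124,.112),("sq",(308,115,334,150),.112,.1),("pot",(286,112,309,146),.051,.046),):
    m=roi((P[...,2]>lo)&(P[...,2]<zt+.01),*a); rep(n+"cap",m,zt); print(np.nanmax(P[...,2][m]),np.nanmean(P[m],0))
for n in ("rb","sq"): pass
big=cv2.resize(im[95:185,215:375],None,fx=5,fy=5,interpolation=2)
cv2.imwrite("pics/rackzoom.png",big[...,::-1])
im,d,K,t,R=load("side0")
cv2.imwrite("pics/sidezoom.png",cv2.resize(im[130:250,150:250],None,fx=5,fy=5,interpolation=2)[...,::-1])
E
```

```text
table z 7.666752461754633e-05
warm [0.4356 0.2593 0.031 ]
mat [ 0.4224 -0.2536  0.0052]
tip [0.3974 0.0041 0.0595]
dish [0.6274 0.0584 0.0341]
rb [ 0.6206 -0.0192  0.1236]
pot [ 0.6557 -0.0773  0.0567]
sq [ 0.6366 -0.1301  0.1094]
plate [ 0.5881 -0.0037  0.0067]
disc c [0.4384 0.2634 0.03  ] area 694.0 sides 0.07691074149921502 0.07601987258083856 dirs -44.35002588847135 -135.50039826980802
warmer c [0.4342 0.2622 0.028 ] area 3486.0 sides 0.13695902010377375 0.18470924322316765 dirs 0.40044472145486415 -92.2804182334009
mat c [ 0.4239 -0.2526  0.004 ] area 3431.0 sides 0.19968095599953617 0.12502855795814755 dirs -90.93018738936455 176.52420664228504
tip c [0.3951 0.0041 0.058 ] area 1131.0 sides 0.10185813142416612 0.07535890454206816 dirs -76.79180887451363 -167.28562398212966
dish c [0.6425 0.0562 0.027 ] area 625.0 sides 0.08751199821328794 0.10311706118228918 dirs -82.2965734448696 -172.95459031929522
rbcap c [ 0.6205 -0.018   0.124 ] area 149.0 sides 0.03142065371846806 0.03503432970142085 dirs -90.80013580963332 178.84671533405916
0.12997288927075967 [ 0.6215 -0.0179  0.1233]
sqcap c [ 0.6356 -0.1335  0.112 ] area 149.0 sides 0.03195522381262041 0.03564532923485239 dirs -90.7904692837281 177.9461924743431
0.11641266030889641 [ 0.6353 -0.1334  0.1113]
potcap c [ 0.6577 -0.0751  0.051 ] area 191.5 sides 0.04167557337162638 0.04318436589791849 dirs -90.78853194387277 178.40632736740469
0.0601175354205854 [ 0.6615 -0.0748  0.0516]
```

View pics/rackzoom.png

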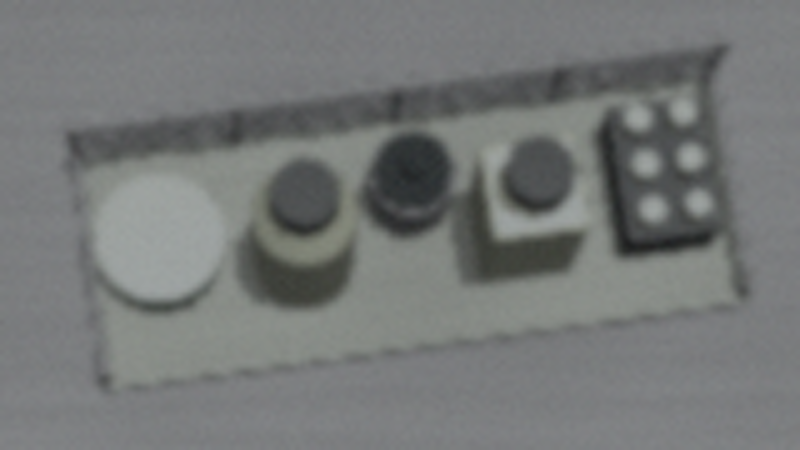

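View pics/sidezoom.png

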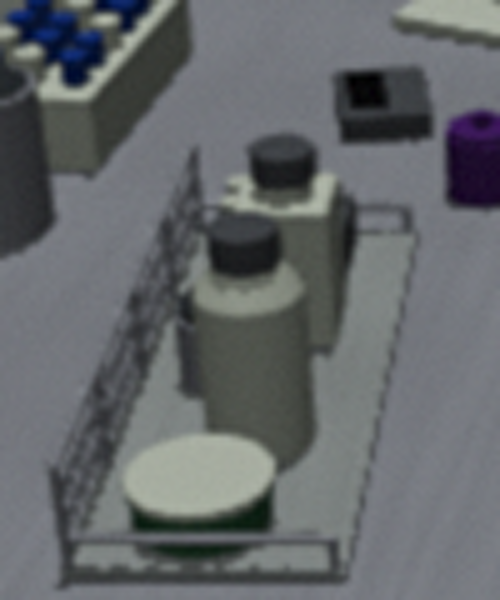

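```bash
python3 - <<'E'
from h import *
im,d,K,t,R=load("top0")
V=cv2.cvtColor(im,cv2.COLOR_RGB2HSV)[...,2].astype(int)
print("capV",V[132:138,272:280].mean(),V[128:134,318:324].mean(),"shoulder",V[145,276],"disc",V[217,168],"white",V[217,195])
def blob(m,u0,v0,u1,v1):
    o=np.zeros(m.shape,np.uint8);o[v0:v1,u0:u1]=m[v0:v1,u0:u1]
    n,l,s,c=cv2.connectedComponentsWithStats(o); i=1+np.argmax(s[1:,4]); return c[i],s[i]
for n,r,th,z in(("disc",(140,190,195,245),120,.03),("pot",(288,118,308,138),70,.051)):
    c,s=blob(V<th,*r); print(n,c,s,plane(c,z,K,t,R)[0], "diam",np.sqrt(s[4]*4/np.pi)*(t[2]-z)/K[0,0])
# front edge of rack, zoomed readings
e=plane([(236,172.6),(364,155.6)],.006,K,t,R); print(e,np.linalg.norm(e[1]-e[0]),"yaw",np.degrees(np.arctan2((e[1]-e[0])[0],-(e[1]-e[0])[1])))
im,d,K,t,R=load("side0")
V=cv2.cvtColor(im,cv2.COLOR_RGB2HSV)[...,2].astype(int)
P=cloud(d,K,t,R)
c,s=blob(V<110,225,268,290,315); print("side disc",c,s,plane(c,.03,K,t,R)[0])
# cap tops in side zoom: ellipse centre of top faces
print("rb",plane((150+244/5,130+228/5),.124,K,t,R),"sq",plane((150+283/5,130+147/5),.112,K,t,R))
E
```

```text
capV 82.125 80.83333333333333 shoulder 132 disc 54 white 160
disc [166.9218 215.888 ] [151 200  33  33 857] [0.4387 0.2624 0.03  ] diam 0.08405638498009924
pot [296.2881 129.6497] [288 122  17  16 177] [ 0.656  -0.0732  0.051 ] diam 0.037458473725178305
[[ 0.5552  0.0873  0.006 ]
 [ 0.5966 -0.2564  0.006 ]] 0.34615571079992186 yaw 6.8784269833675395
side disc [255.6217 292.168 ] [ 234  277   45   31 1089] [0.4394 0.2679 0.03  ]
rb [[ 0.6203 -0.0096  0.124 ]] sq [[ 0.6344 -0.1265  0.112 ]]
```

```bash
python3 - <<'E'
from h import *
for n in("top0","side0"):
    im,d,K,t,R=load(n);P=cloud(d,K,t,R)
    print(n)
    def box(u0,v0,u1,v1,lo,hi):
        q=P[v0:v1,u0:u1].reshape(-1,3);q=q[(q[:,2]>lo)&(q[:,2]<hi)];return len(q),q.mean(0),np.percentile(q,2,0),np.percentile(q,98,0)
    V=cv2.cvtColor(im,cv2.COLOR_RGB2HSV)
    g=P.reshape(-1,3)
    def reg(x0,x1,y0,y1,lo,hi):
        k=(g[:,0]>x0)&(g[:,0]<x1)&(g[:,1]>y0)&(g[:,1]<y1)&(g[:,2]>lo)&(g[:,2]<hi);q=g[k];return k.sum(),q.mean(0),np.percentile(q,2,0),np.percentile(q,98,0)
    print("warmer",*reg(.33,.55,.15,.38,.02,.04))
    print("tip",*reg(.3,.48,-.07,.09,.05,.07))
    print("rbcap",*reg(.58,.66,-.06,.03,.112,.14))
    print("sqcap",*reg(.58,.68,-.18,-.09,.104,.13))
    print("table",*reg(.3,.5,.08,.14,-.02,.02))
E
```

```text
top0
warmer 3553 [0.4373 0.2617 0.0286] [0.3746 0.1758 0.0233] [0.5009 0.3479 0.0334]
tip 1173 [0.3968 0.0044 0.0582] [ 0.3583 -0.0453  0.0531] [0.4351 0.0538 0.0624]
rbcap 170 [ 0.6215 -0.0179  0.1233] [ 0.6068 -0.0337  0.1142] [ 0.6383 -0.0024  0.1279]
sqcap 162 [ 0.6358 -0.1336  0.1117] [ 0.62   -0.1494  0.106 ] [ 0.6521 -0.1178  0.1155]
table 1740 [0.399  0.1095 0.0003] [ 0.304   0.0806 -0.0039] [0.4958 0.1382 0.0046]
side0
warmer 4642 [0.4378 0.277  0.027 ] [0.376  0.1815 0.0219] [0.5014 0.3538 0.0301]
tip 746 [0.3977 0.0132 0.056 ] [ 0.3589 -0.0406  0.0508] [0.4365 0.0598 0.0583]
rbcap 131 [ 0.6225 -0.0115  0.1202] [ 0.6076 -0.0334  0.1126] [0.6389 0.0014 0.1237]
sqcap 84 [ 0.6365 -0.1279  0.109 ] [ 0.6215 -0.146   0.1045] [ 0.6522 -0.1133  0.1119]
table 1482 [ 0.3988  0.1106 -0.0014] [ 0.304   0.0812 -0.0036] [0.4958 0.1386 0.0009]
```

```bash
cat >> h.py <<'E'
from scipy.spatial.transform import Rotation as Ro
def goal(x,y,z,yawdeg):
    """remaining shift (tool axes now, units of 120mm) and twist (0.1rad) to reach TCP goal, tool down"""
    from station import robot
    s=robot.observe(); R0=np.array(s["orientation"]); p=np.array(s["ee_pos"])
    a=np.radians(yawdeg); Z=np.array([np.cos(a),np.sin(a),0]);X=np.array([0,0,-1.]);G=np.c_[X,np.cross(Z,X),Z]
    d=np.array([x,y,z])-p
    print("t",s["time_s"],"p",p,"yaw",np.degrees(np.arctan2(R0[1,2],R0[0,2])),"gap",s["finger_gap"],"F",s["ft_force"],"q",np.array(s["joint_pos"]))
    print("d mm",d*1000,"dp now",R0.T@d/.12,"dp in goal axes",G.T@d/.12,"twist",Ro.from_matrix(R0.T@G).as_rotvec()/.1)
E
python3 -m jog '{"dp":[[-0.02,0,0],[-0.02,0,0],[-0.02,0,0],[-0.02,0,0],[-0.02,0,0]],"twist":[[-0.85,0,0],[-0.85,0,0],[-0.85,0,0],[-0.85,0,0],[-0.85,0,0]],"hand":[80,80,80,80,80]}'
python3 -m jog '{"dp":[[-0.02,0,0],[-0.02,0,0],[-0.02,0,0],[-0.02,0,0],[-0.02,0,0]],"twist":[[-0.85,0,0],[-0.85,0,0],[-0.85,0,0],[-0.85,0,0],[-0.85,0,0]],"hand":[80,80,80,80,80]}'
python3 -m jog '{"dp":[[0,0,0],[0,0,0],[0,0,0],[0,0,0],[0,0,0]],"twist":[[-0.85,0,0],[-0.85,0,0],[-0.85,0,0],[-0.85,0,0],[0,0,0]],"hand":[80,80,80,80,80]}'
python3 -c "
from h import *
goal(.621,-.015,.22,7.2)"
```

```text
time_s: 0.52
ee_pos: [0.2306, -0.499, 0.2169]
orientation: [[-0.0, 0.651, 0.759], [0.001, 0.759, -0.651], [-1.0, 0.001, -0.001]]
ft_force: [0.0, 0.3, -1.1]
finger_gap: 0.0803
time_s: 0.93
ee_pos: [0.2306, -0.499, 0.2289]
orientation: [[-0.0, 0.28, 0.96], [0.001, 0.96, -0.28], [-1.0, 0.001, -0.001]]
ft_force: [0.2, -0.3, 1.2]
finger_gap: 0.0799
time_s: 1.35
ee_pos: [0.2306, -0.499, 0.2289]
orientation: [[-0.0, -0.053, 0.999], [0.001, 0.999, 0.053], [-1.0, 0.001, -0.0]]
ft_force: [0.5, 1.0, -0.7]
finger_gap: 0.0797
t 1.35 p [ 0.2306 -0.499   0.2289] yaw 3.055938304467772 gap 0.07974344475903031 F [ 0.4707  0.9782 -0.6935] q [-1.2411  0.0843  1.328  -0.      1.7305 -1.2945]
d mm [390.4278 484.0482  -8.8507] dp now [0.0768 3.8545 3.464 ] dp in goal axes [0.0738 3.5941 3.7335] twist [-0.7233 -0.0029 -0.011 ]
```

```bash

python3 -m jog '{"dp":[[0,0,0],[0,0.22,0.23],[0,0.22,0.23],[0,0.22,0.23],[0,0.22,0.23]],"twist":[[-0.72,0,0],[0,0,0],[0,0,0],[0,0,0],[0,0,0]],"hand":[80,80,80,80,80]}'
python3 -m jog '{"dp":[[0,0.22,0.23],[0,0.22,0.23],[0,0.22,0.23],[0,0.22,0.23],[0,0.22,0.23]],"twist":[[0,0,0],[0,0,0],[0,0,0],[0,0,0],[0,0,0]],"hand":[80,80,80,80,80]}'
python3 -m jog '{"dp":[[0,0.22,0.23],[0,0.22,0.23],[0,0.22,0.23],[0,0.22,0.23],[0,0.22,0.23]],"twist":[[0,0,0],[0,0,0],[0,0,0],[0,0,0],[0,0,0]],"hand":[80,80,80,80,80]}'
python3 -c "
from h import *
goal(.621,-.015,.22,7.2)"
```

```text
time_s: 1.77
ee_pos: [0.3277, -0.3795, 0.229]
orientation: [[-0.0, -0.12, 0.993], [0.001, 0.993, 0.12], [-1.0, 0.001, -0.0]]
ft_force: [0.4, -0.6, 1.0]
finger_gap: 0.0805
time_s: 2.18
ee_pos: [0.4485, -0.231, 0.2293]
orientation: [[-0.0, -0.121, 0.993], [-0.0, 0.993, 0.121], [-1.0, 0.0, -0.0]]
ft_force: [0.7, 0.2, 0.7]
finger_gap: 0.0799
time_s: 2.6
ee_pos: [0.5691, -0.083, 0.2291]
orientation: [[-0.0, -0.121, 0.993], [-0.0, 0.993, 0.121], [-1.0, -0.0, -0.0]]
ft_force: [0.7, -0.6, 0.1]
finger_gap: 0.08
t 2.6 p [ 0.5691 -0.083   0.2291] yaw 6.974398476534897 gap 0.08000238114909887 F [ 0.6829 -0.6401  0.0711] q [-0.2432  0.1407  1.2654 -0.0002  1.7359 -0.3649]
d mm [51.8545 67.9558 -9.1127] dp now [0.0757 0.5096 0.4977] dp in goal axes [0.0759 0.5077 0.4997] twist [-0.0394 -0.0049  0.0002]
```

```bash

python3 -m jog '{"dp":[[0,0.22,0.22],[0,0.22,0.22],[0.03,0.07,0.06],[0,0,0],[0,0,0]],"twist":[[0,0,0],[0,0,0],[0,0,0],[0,0,0],[0,0,0]],"hand":[80,80,80,80,80]}'
python3 -c "
from h import *
grab('top','top1');grab('side','side1')
a=cv2.imread('pics/side1.png');cv2.imwrite('pics/side1z.png',cv2.resize(a[70:230,140:290],None,fx=4,fy=3.5,interpolation=2))"
```

```text
time_s: 3.02
ee_pos: [0.6198, -0.0168, 0.2248]
orientation: [[-0.003, -0.123, 0.992], [-0.001, 0.992, 0.123], [-1.0, -0.001, -0.003]]
ft_force: [0.0, 0.1, -1.0]
finger_gap: 0.0797
```

View pics/side1z.png

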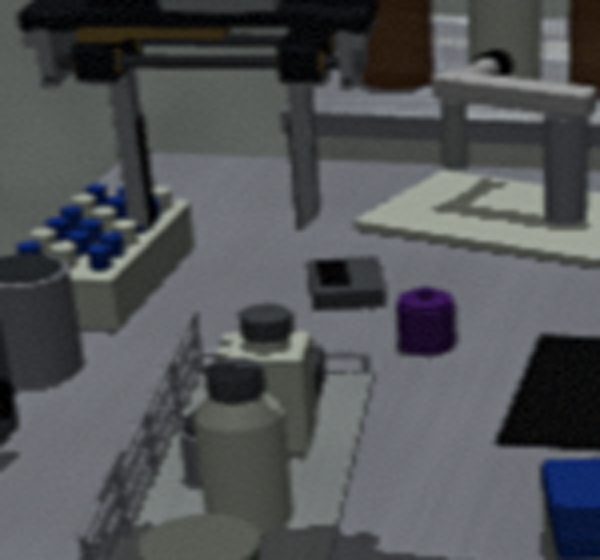

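View pics/top1.png

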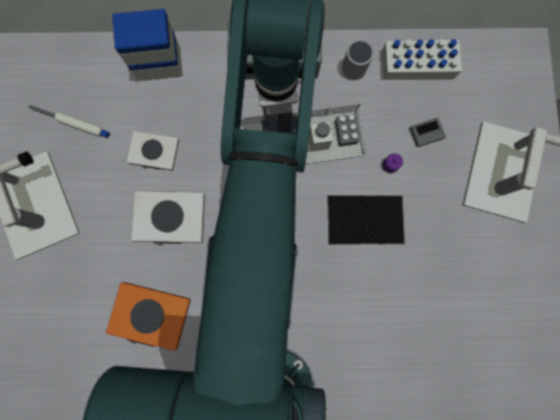

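```bash
python3 - <<'E'
from h import *
im,d,K,t,R=load("side1")
def proj(p): c=(np.array(p)-t)@R; return K[:2,:2]@(c[:2]/c[2])+K[:2,2],c[2]
print(proj([.6198,-.0168,.2248]),"seen ~(196.2,133.9)")
P=cloud(d,K,t,R)
for u,v in((174,128),(176,130),(216,128),(215,130),(217,124),(215,120),(175,122)): print(u,v,P[v,u],im[v,u])
q=P[70:140,150:230].reshape(-1,3)
k=(q[:,2]>.215)&(q[:,2]<.30)&(abs(q[:,1]+.017)<.05)&(abs(q[:,0]-.62)<.08);q=q[k]
print(len(q),q.min(0),q.max(0),np.median(q,0))
for s in(-1,1):
    w=q[(q[:,0]-.62)*s>0]; print(w.min(0),np.median(w,0),w.max(0))
E
```

```text
(array([196.0327, 133.6008]), np.float64(0.9980317502201652)) seen ~(196.2,133.9)
174 128 [0.6623 0.0015 0.2423] [59 62 63]
176 130 [ 0.6596 -0.0017  0.2367] [45 46 46]
216 128 [ 0.5712 -0.0097  0.2432] [56 59 60]
215 130 [ 0.5741 -0.0111  0.2379] [49 52 53]
217 124 [ 0.5696 -0.0142  0.2508] [58 59 60]
215 120 [ 0.5738 -0.0154  0.2592] [58 60 62]
175 122 [ 0.6591 -0.0001  0.2556] [42 43 46]
456 [ 0.5657 -0.0326  0.2234] [0.6703 0.0024 0.2995] [ 0.6579 -0.0107  0.2648]
[ 0.5657 -0.0326  0.2244] [ 0.5708 -0.0133  0.2649] [ 0.5796 -0.0083  0.2995]
[ 0.6569 -0.0209  0.2234] [ 0.6615 -0.0022  0.2648] [0.6703 0.0024 0.2995]
```

```bash

python3 -c "
from h import *
goal(.621,-.0155,.047,7.2)"
python3 -m jog '{"dp":[[0.1,0,0],[0.2,0,0],[0.2,0,0],[0.2,0,0],[0.1,0,0]],"twist":[[0,0,0],[0,0,0],[0,0,0],[0,0,0],[0,0,0]],"hand":[80,80,80,80,80]}'
python3 -c "
from h import *
goal(.621,-.0155,.047,7.2)"
```

```text
t 3.1167 p [ 0.6196 -0.0181  0.2259] yaw 6.974908960076123 gap 0.07969478185053624 F [ 0.2347 -0.5398 -0.156 ] q [-0.1201  0.2424  1.153  -0.0009  1.7467 -0.242 ]
d mm [   1.3996    2.5699 -178.9015] dp now [1.4908 0.021  0.0152] dp in goal axes [1.4908 0.0198 0.0143] twist [-0.0393 -0.0071  0.0076]
time_s: 3.53
ee_pos: [0.6178, -0.0179, 0.1258]
orientation: [[-0.006, -0.121, 0.993], [0.0, 0.993, 0.121], [-1.0, 0.001, -0.005]]
ft_force: [0.2, 0.6, 0.2]
finger_gap: 0.0801
t 3.5333 p [ 0.6178 -0.0179  0.1258] yaw 6.967978628267872 gap 0.08013523619317121 F [0.172  0.5595 0.2244] q [-0.1204  0.269   1.3184 -0.0004  1.5597 -0.242 ]
d mm [  3.2295   2.3821 -78.8484] dp now [0.6569 0.0158 0.0327] dp in goal axes [0.6571 0.0163 0.0292] twist [-0.0405 -0.0545 -0.0096]
```

```bash

python3 -m jog '{"dp":[[0.1,0.02,0.01],[0.15,0,0],[0.15,0,0],[0.15,0,0],[0.1,0,0]],"twist":[[-0.04,0,0],[0,0,0],[0,0,0],[0,0,0],[0,0,0]],"hand":[80,80,80,80,80]}'
python3 -c "
from h import *
goal(.621,-.0155,.047,7.2)
grab('side','side2')
a=cv2.imread('pics/side2.png');cv2.imwrite('pics/side2z.png',cv2.resize(a[100:250,140:290],None,fx=4,fy=4,interpolation=2))"
```

```text
time_s: 3.95
ee_pos: [0.6208, -0.0145, 0.0507]
orientation: [[-0.001, -0.127, 0.992], [-0.0, 0.992, 0.127], [-1.0, 0.0, -0.001]]
ft_force: [-0.5, -0.6, -0.2]
finger_gap: 0.0805
t 3.95 p [ 0.6208 -0.0145  0.0507] yaw 7.295146725917617 gap 0.08054968499968622 F [-0.4529 -0.5733 -0.2252] q [-0.1145  0.3188  1.4092 -0.0001  1.4142 -0.2418]
d mm [ 0.1715 -1.0458 -3.6608] dp now [ 0.0305 -0.0088  0.0003] dp in goal axes [ 0.0305 -0.0088  0.0003] twist [ 0.0166 -0.0053 -0.0003]
```

View pics/side2z.png

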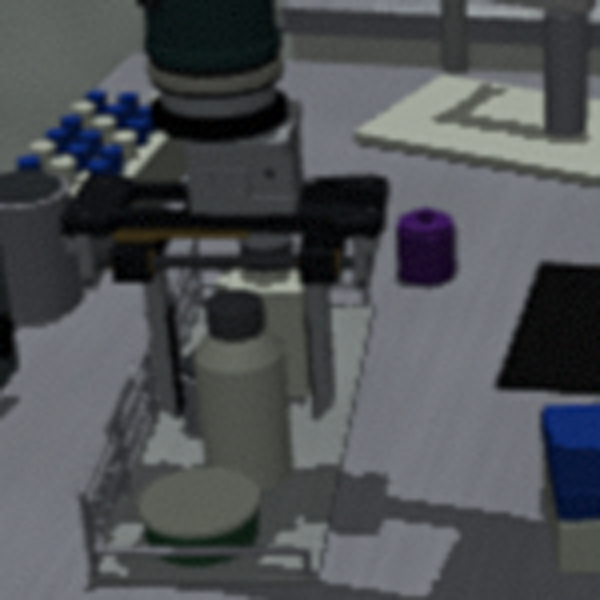

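The fingers straddle the round bottle in the side view: tips at about (165,410) and (322,410) in the zoom, bottle axis at about 240. I'll close now.

```bash

python3 -m jog '{"dp":[[0.03,0,0],[0,0,0],[0,0,0],[0,0,0],[0,0,0]],"twist":[[0,0,0],[0,0,0],[0,0,0],[0,0,0],[0,0,0]],"hand":[65,60,56,52,48]}' 20
python3 -m jog '{"dp":[[0,0,0],[0,0,0],[0,0,0],[0,0,0],[0,0,0]],"twist":[[0,0,0],[0,0,0],[0,0,0],[0,0,0],[0,0,0]],"hand":[45,45,45,45,45]}' 20
python3 -c "
from h import *
goal(.621,-.0155,.047,7.2)"
```

```text
time_s: 4.42
ee_pos: [0.6229, -0.0142, 0.0501]
orientation: [[0.004, -0.128, 0.992], [-0.0, 0.992, 0.128], [-1.0, -0.001, 0.004]]
ft_force: [0.8, 0.1, 1.9]
finger_gap: 0.0539
time_s: 4.83
ee_pos: [0.6229, -0.0142, 0.0501]
orientation: [[0.004, -0.128, 0.992], [-0.0, 0.992, 0.128], [-1.0, -0.001, 0.004]]
ft_force: [2.0, -0.2, 6.4]
finger_gap: 0.0536
t 4.8333 p [ 0.6229 -0.0142  0.0501] yaw 7.339299099214875 gap 0.053602283603055495 F [ 2.0392 -0.1901  6.4326] q [-0.1138  0.32    1.4089  0.      1.4084 -0.2419]
d mm [-1.8566 -1.3108 -3.0553] dp now [ 0.0254 -0.0088 -0.0168] dp in goal axes [ 0.0255 -0.0089 -0.0167] twist [0.0243 0.0417 0.0099]
```

```bash

python3 -m jog '{"dp":[[-0.03,0,0],[-0.06,0,0],[-0.1,0,0],[-0.15,0,0],[-0.2,0,0]],"twist":[[0,0,0],[0,0,0],[0,0,0],[0,0,0],[0,0,0]],"hand":[45,45,45,45,45]}' 20
python3 -m jog '{"dp":[[-0.2,0,0],[-0.2,0,0],[-0.15,0,0],[-0.1,0,0],[-0.05,0,0]],"twist":[[0,0,0],[0,0,0],[0,0,0],[0,0,0],[0,0,0]],"hand":[45,45,45,45,45]}' 20
python3 -c "
from h import *
goal(.4235,-.198,.22,7.2)"
```

```text
time_s: 5.25
ee_pos: [0.6189, -0.0139, 0.111]
orientation: [[-0.007, -0.128, 0.992], [0.001, 0.992, 0.128], [-1.0, 0.002, -0.007]]
ft_force: [-0.6, -0.9, -2.6]
finger_gap: 0.0536
time_s: 5.67
ee_pos: [0.6216, -0.0141, 0.1994]
orientation: [[0.002, -0.128, 0.992], [-0.0, 0.992, 0.128], [-1.0, -0.001, 0.002]]
ft_force: [-0.6, 0.5, -2.6]
finger_gap: 0.0537
t 5.6667 p [ 0.6216 -0.0141  0.1994] yaw 7.331947268776068 gap 0.053652960308969815 F [-0.6215  0.4624 -2.5861] q [-0.1138  0.2473  1.199  -0.0001  1.6929 -0.2418]
d mm [-198.0911 -183.8582   20.579 ] dp now [-0.1747 -1.3091 -1.8324] dp in goal axes [-0.1715 -1.3132 -1.8298] twist [0.023  0.0225 0.0069]
```

```bash

python3 -m jog '{"dp":[[0,-0.05,-0.07],[0,-0.1,-0.14],[0,-0.14,-0.2],[0,-0.16,-0.22],[0,-0.16,-0.22]],"twist":[[0,0,0],[0,0,0],[0,0,0],[0,0,0],[0,0,0]],"hand":[45,45,45,45,45]}' 20
python3 -m jog '{"dp":[[0,-0.16,-0.22],[0,-0.16,-0.22],[0,-0.16,-0.22],[0,-0.12,-0.18],[0,-0.08,-0.12]],"twist":[[0,0,0],[0,0,0],[0,0,0],[0,0,0],[0,0,0]],"hand":[45,45,45,45,45]}' 20
python3 -m jog '{"dp":[[0,0,0],[0.1,0,0],[0.2,0,0],[0.2,0,0],[0.2,0,0]],"twist":[[0,0,0],[0,0,0],[0,0,0],[0,0,0],[0,0,0]],"hand":[45,45,45,45,45]}' 20
python3 -c "
from h import *
goal(.4235,-.199,.0485,7.2)"
```

```text
time_s: 6.08
ee_pos: [0.5267, -0.1003, 0.1945]
orientation: [[-0.005, -0.128, 0.992], [0.001, 0.992, 0.128], [-1.0, 0.001, -0.005]]
ft_force: [0.7, -0.5, -2.6]
finger_gap: 0.0541
time_s: 6.5
ee_pos: [0.422, -0.1964, 0.195]
orientation: [[-0.004, -0.125, 0.992], [0.001, 0.992, 0.125], [-1.0, 0.002, -0.004]]
ft_force: [0.3, 0.5, -2.4]
finger_gap: 0.0539
time_s: 6.92
ee_pos: [0.4253, -0.1941, 0.1104]
orientation: [[-0.001, -0.129, 0.992], [0.001, 0.992, 0.129], [-1.0, 0.001, -0.001]]
ft_force: [0.3, -0.6, -3.8]
finger_gap: 0.0534
t 6.9167 p [ 0.4253 -0.1941  0.1104] yaw 7.398942408555092 gap 0.05339600108866758 F [ 0.3416 -0.6028 -3.761 ] q [-0.5499 -0.0571  1.7069  0.0005  1.4936 -0.6791]
d mm [ -1.8201  -4.879  -61.9134] dp now [ 0.5159 -0.0391 -0.0197] dp in goal axes [ 0.5159 -0.0384 -0.0201] twist [ 0.0347 -0.0107 -0.0149]
```

```bash

python3 -m jog '{"dp":[[0.15,-0.04,-0.02],[0.12,0,0],[0.1,0,0],[0.05,0,0],[0.03,0,0]],"twist":[[0,0,0],[0,0,0],[0,0,0],[0,0,0],[0,0,0]],"hand":[45,45,45,45,45]}' 20
python3 -m jog '{"dp":[[0.02,0,0],[0,0,0],[0,0,0]],"twist":[[0,0,0],[0,0,0],[0,0,0]],"hand":[45,45,45]}' 20
python3 -c "
from h import *
goal(.4235,-.199,.0485,7.2)"
```

```text
time_s: 7.33
ee_pos: [0.4228, -0.1989, 0.0565]
orientation: [[-0.004, -0.129, 0.992], [0.003, 0.992, 0.129], [-1.0, 0.003, -0.003]]
ft_force: [-0.2, 0.3, -3.0]
finger_gap: 0.0539
time_s: 7.58
ee_pos: [0.4243, -0.2005, 0.0572]
orientation: [[0.001, -0.128, 0.992], [-0.001, 0.992, 0.128], [-1.0, -0.001, 0.001]]
ft_force: [-1.1, -0.3, -3.3]
finger_gap: 0.0537
t 7.5833 p [ 0.4243 -0.2005  0.0572] yaw 7.353147594095147 gap 0.053685959953392155 F [-1.1377 -0.2973 -3.2535] q [-0.5623 -0.0137  1.7754 -0.      1.3787 -0.6906]
d mm [-0.8197  1.4863 -8.7017] dp now [ 0.0725  0.0132 -0.0053] dp in goal axes [ 0.0725  0.0131 -0.0052] twist [0.0267 0.0089 0.0076]
```

```bash

python3 -m jog '{"dp":[[0.03,0,0],[0.02,0,0],[0.01,0,0],[0,0,0]],"twist":[[0,0,0],[0,0,0],[0,0,0],[0,0,0]],"hand":[45,45,45,45]}' 20
python3 -c "
from h import *
goal(.4235,-.199,.0485,7.2)
grab('side','side3')
a=cv2.imread('pics/side3.png');cv2.imwrite('pics/side3z.png',cv2.resize(a[100:250,200:350],None,fx=4,fy=4,interpolation=2))"
```

```text
time_s: 7.92
ee_pos: [0.4236, -0.2003, 0.0492]
orientation: [[-0.0, -0.128, 0.992], [0.0, 0.992, 0.128], [-1.0, 0.0, -0.0]]
ft_force: [0.1, -0.1, -2.6]
finger_gap: 0.0534
t 7.9167 p [ 0.4236 -0.2003  0.0492] yaw 7.32950863921837 gap 0.05343717415132205 F [ 0.0785 -0.1477 -2.5771] q [-0.5628 -0.0065  1.7853 -0.      1.3632 -0.6907]
d mm [-0.1279  1.3274 -0.7318] dp now [0.0061 0.0111 0.0004] dp in goal axes [0.0061 0.0111 0.0003] twist [ 0.0226 -0.0033 -0.0022]
```

View pics/side3z.png

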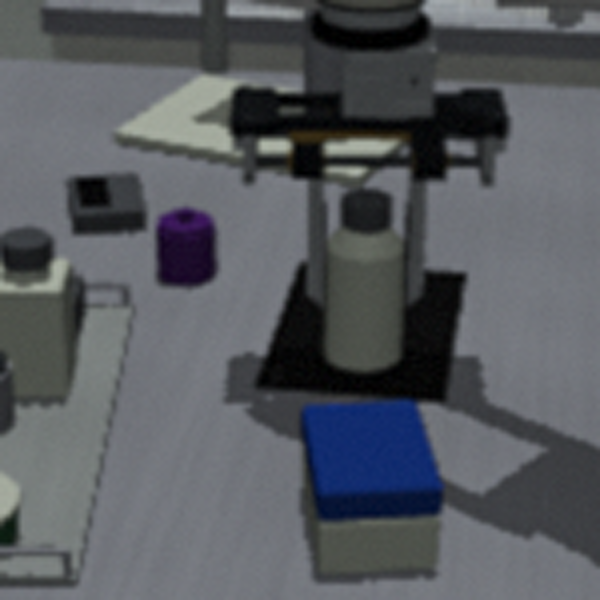

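The round bottle is over the mat's near part: foot at about (365,368) in the zoom, mat edge at about 390. The force still reads the full weight, so I'll lower it a touch more.

```bash

python3 -m jog '{"dp":[[0.01,0,0],[0.01,0,0],[0,0,0]],"twist":[[0,0,0],[0,0,0],[0,0,0]],"hand":[45,45,45]}' 20
```

```text
time_s: 8.22
ee_pos: [0.4241, -0.2006, 0.0479]
orientation: [[0.001, -0.128, 0.992], [-0.001, 0.992, 0.128], [-1.0, -0.001, 0.001]]
ft_force: [-1.4, 1.6, 1.7]
finger_gap: 0.0536
```

```bash

python3 -m jog '{"dp":[[0,0,0],[0,0,0],[0,0,0],[0,0,0],[0,0,0]],"twist":[[0,0,0],[0,0,0],[0,0,0],[0,0,0],[0,0,0]],"hand":[56,62,70,78,80]}' 20
python3 -m jog '{"dp":[[-0.1,0,0],[-0.2,0,0],[-0.3,0,0],[-0.3,0,0],[-0.3,0,0]],"twist":[[0,0,0],[0,0,0],[0,0,0],[0,0,0],[0,0,0]],"hand":[80,80,80,80,80]}' 20
python3 -c "
from h import *
goal(.636,-.1315,.2,7.2)"
```

```text
time_s: 8.63
ee_pos: [0.4239, -0.2005, 0.0471]
orientation: [[0.0, -0.128, 0.992], [-0.0, 0.992, 0.128], [-1.0, -0.0, 0.0]]
ft_force: [-0.2, -0.0, -0.8]
finger_gap: 0.0783
time_s: 9.05
ee_pos: [0.4234, -0.2002, 0.1923]
orientation: [[-0.001, -0.128, 0.992], [0.0, 0.992, 0.128], [-1.0, 0.0, -0.001]]
ft_force: [0.5, -0.8, -0.9]
finger_gap: 0.0803
t 9.05 p [ 0.4234 -0.2002  0.1923] yaw 7.334583746730829 gap 0.08031041151649165 F [ 0.5163 -0.7642 -0.9303] q [-0.5627 -0.0925  1.5761 -0.0001  1.6588 -0.6907]
d mm [212.559   68.6536   7.727 ] dp now [-0.0653  0.3413  1.8298] dp in goal axes [-0.0644  0.3456  1.8291] twist [ 0.0235 -0.006  -0.0041]
```

```bash

python3 -m jog '{"dp":[[0,0.04,0.15],[0,0.06,0.28],[0,0.06,0.3],[0,0.06,0.3],[0,0.06,0.3]],"twist":[[0,0,0],[0,0,0],[0,0,0],[0,0,0],[0,0,0]],"hand":[80,80,80,80,80]}'
python3 -m jog '{"dp":[[0,0.04,0.25],[0,0.02,0.2],[0,0,0.05],[0,0,0],[0,0,0]],"twist":[[0,0,0],[0,0,0],[0,0,0],[0,0,0],[0,0,0]],"hand":[80,80,80,80,80]}'
python3 -c "
from h import *
goal(.636,-.1315,.042,7.2)
grab('side','side4')
grab('top','top4')
a=cv2.imread('pics/side4.png');cv2.imwrite('pics/side4z.png',cv2.resize(a[80:230,150:330],None,fx=4,fy=4,interpolation=2))"
```

```text
time_s: 9.47
ee_pos: [0.5793, -0.1461, 0.1912]
orientation: [[0.001, -0.127, 0.992], [-0.0, 0.992, 0.127], [-1.0, -0.0, 0.0]]
ft_force: [0.5, -0.6, 0.3]
finger_gap: 0.0801
time_s: 9.88
ee_pos: [0.6357, -0.1322, 0.1906]
orientation: [[-0.002, -0.128, 0.992], [-0.0, 0.992, 0.128], [-1.0, 0.0, -0.002]]
ft_force: [-0.5, -0.0, -0.0]
finger_gap: 0.0801
t 9.8833 p [ 0.6357 -0.1322  0.1906] yaw 7.330003171810396 gap 0.08014197646483041 F [-0.4993 -0.0296 -0.0478] q [-0.2919  0.3147  1.1325 -0.0006  1.6959 -0.4199]
d mm [   0.2725    0.6715 -148.6068] dp now [1.2384 0.0052 0.0049] dp in goal axes [1.2384 0.0053 0.003 ] twist [ 0.0227 -0.016  -0.0003]
```

View pics/side4z.png

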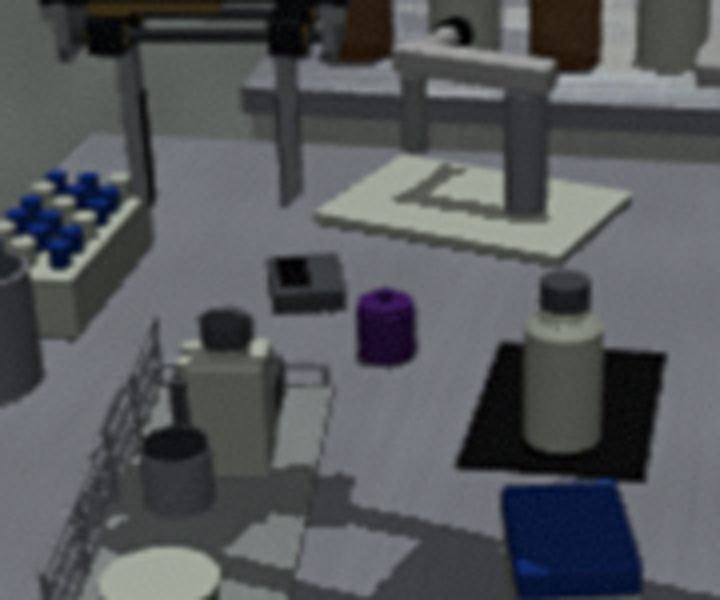

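View pics/top4.png

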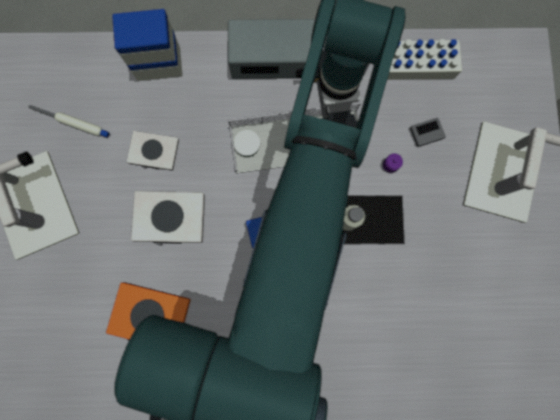

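The round bottle stands upright on the mat (foot at about (563,445) in the zoom), and the pot is untouched. Since I know where the robot released it, I'll use it to check both cameras.

```bash
python3 - <<'E'
from h import *
for n in("top4","side4"):
    im,d,K,t,R=load(n);c=(np.array([.424,-.2005,.122])-t)@R
    print(n,K[:2,:2]@(c[:2]/c[2])+K[:2,2])
    g=cloud(d,K,t,R).reshape(-1,3);k=(abs(g[:,0]-.424)<.04)&(abs(g[:,1]+.2)<.04)&(g[:,2]>.106)&(g[:,2]<.14);print(g[k].mean(0),k.sum())
print("seen side", 150+564/4, 80+283/4)
im,d,K,t,R=load("top4");cv2.imwrite("pics/t4z.png",cv2.resize(im[195:245,330:380],None,fx=10,fy=10,interpolation=0)[...,::-1])
E
python3 -m jog '{"dp":[[0.1,0,0],[0.2,0.005,0.002],[0.2,0,0],[0.2,0,0],[0.2,0,0]],"twist":[[0,0,0],[0,0,0],[0,0,0],[0,0,0],[0,0,0]],"hand":[80,80,80,80,80]}'
python3 -m jog '{"dp":[[0.15,0,0],[0.1,0,0],[0.05,0,0],[0.02,0,0],[0,0,0]],"twist":[[0,0,0],[0,0,0],[0,0,0],[0,0,0],[0,0,0]],"hand":[80,80,80,80,80]}'
python3 -c "
from h import *
goal(.636,-.1315,.042,7.2)
grab('side','side5')
a=cv2.imread('pics/side5.png');cv2.imwrite('pics/side5z.png',cv2.resize(a[80:230,150:330],None,fx=4,fy=4,interpolation=2))"
```

```text
top4 [354.3956 213.5424]
[ 0.4226 -0.203   0.1213] 185
side4 [290.9955 149.1841]
[ 0.4233 -0.1954  0.116 ] 116
seen side 291.0 150.75
time_s: 10.4
ee_pos: [0.6354, -0.1317, 0.0819]
orientation: [[0.0, -0.127, 0.992], [-0.0, 0.992, 0.127], [-1.0, -0.0, 0.0]]
ft_force: [1.3, 0.5, -0.2]
finger_gap: 0.0801
time_s: 10.82
ee_pos: [0.6365, -0.1315, 0.045]
orientation: [[0.0, -0.127, 0.992], [-0.0, 0.992, 0.127], [-1.0, -0.0, 0.0]]
ft_force: [-0.5, 0.5, 0.8]
finger_gap: 0.0801
t 10.8167 p [ 0.6365 -0.1315  0.045 ] yaw 7.317222002571706 gap 0.0801139753471687 F [-0.4834  0.4969  0.7837] q [-0.2909  0.3832  1.3358 -0.0001  1.422  -0.4186]
d mm [-0.5482  0.0199 -2.9739] dp now [ 0.0248  0.0008 -0.0045] dp in goal axes [ 0.0248  0.0007 -0.0045] twist [0.0205 0.0044 0.0032]
```

View pics/side5z.png

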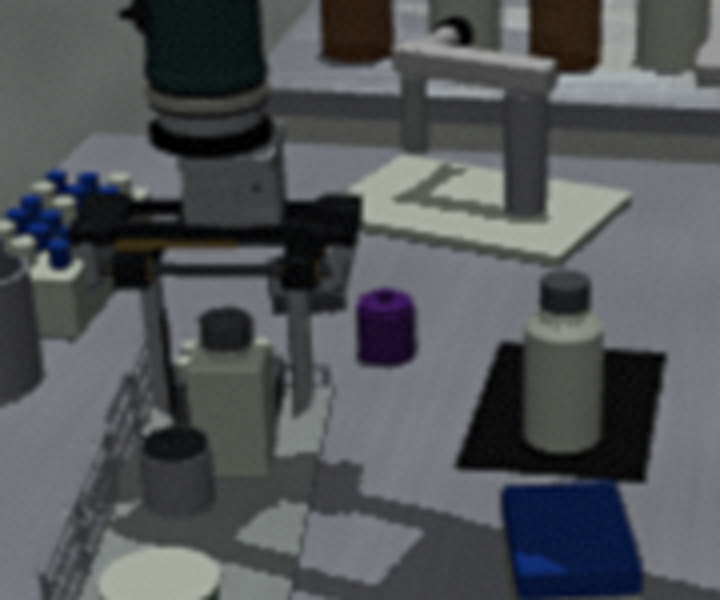

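View pics/t4z.png

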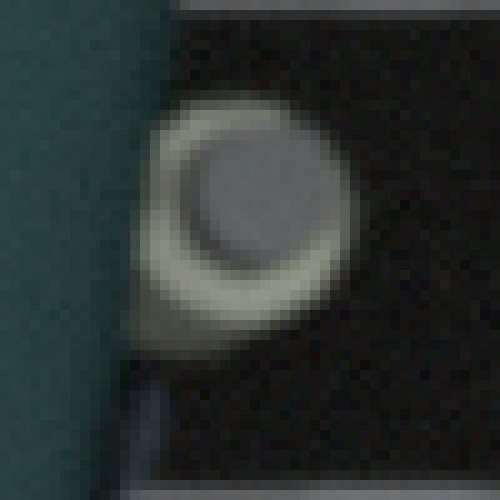

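```bash

python3 -m jog '{"dp":[[0.02,0,0],[0,0,0],[0,0,0],[0,0,0],[0,0,0]],"twist":[[0,0,0],[0,0,0],[0,0,0],[0,0,0],[0,0,0]],"hand":[65,60,56,52,48]}' 20
python3 -m jog '{"dp":[[0,0,0],[0,0,0],[0,0,0],[0,0,0],[0,0,0]],"twist":[[0,0,0],[0,0,0],[0,0,0],[0,0,0],[0,0,0]],"hand":[42,42,42,42,42]}' 20
python3 -c "
from h import *
goal(.636,-.1315,.042,7.2)"
```

```text
time_s: 11.28
ee_pos: [0.6372, -0.1313, 0.0428]
orientation: [[0.002, -0.128, 0.992], [-0.0, 0.992, 0.128], [-1.0, -0.001, 0.002]]
ft_force: [1.9, 0.8, -0.4]
finger_gap: 0.0503
time_s: 11.7
ee_pos: [0.6372, -0.1313, 0.0428]
orientation: [[0.002, -0.128, 0.992], [-0.0, 0.992, 0.128], [-1.0, -0.001, 0.002]]
ft_force: [2.5, 0.9, 1.6]
finger_gap: 0.0497
t 11.7 p [ 0.6372 -0.1313  0.0428] yaw 7.339129714948877 gap 0.04968982180083229 F [2.5422 0.9258 1.5933] q [-0.2904  0.3854  1.3375  0.0002  1.4171 -0.4185]
d mm [-1.2385 -0.2088 -0.7912] dp now [ 0.0066 -0.0004 -0.0105] dp in goal axes [ 0.0066 -0.0004 -0.0105] twist [0.0243 0.0159 0.005 ]
```

```bash

python3 -m jog '{"dp":[[-0.03,0,0],[-0.06,0,0],[-0.1,0,0],[-0.15,0,0],[-0.2,0,0]],"twist":[[0,0,0],[0,0,0],[0,0,0],[0,0,0],[0,0,0]],"hand":[42,42,42,42,42]}' 20
python3 -m jog '{"dp":[[-0.2,0,0],[-0.2,0,0],[-0.15,0,0],[-0.1,0,0],[-0.05,0,0]],"twist":[[0,0,0],[0,0,0],[0,0,0],[0,0,0],[0,0,0]],"hand":[42,42,42,42,42]}' 20
python3 -c "
from h import *
goal(.424,-.306,.0415,7.2)"
```

```text
time_s: 12.12
ee_pos: [0.6347, -0.1309, 0.1056]
orientation: [[-0.006, -0.128, 0.992], [0.001, 0.992, 0.128], [-1.0, 0.002, -0.005]]
ft_force: [-0.4, -0.0, -3.5]
finger_gap: 0.0497
time_s: 12.53
ee_pos: [0.6372, -0.1315, 0.1941]
orientation: [[0.003, -0.128, 0.992], [-0.001, 0.992, 0.128], [-1.0, -0.002, 0.003]]
ft_force: [-0.1, -0.4, -1.9]
finger_gap: 0.05
t 12.5333 p [ 0.6372 -0.1315  0.1941] yaw 7.331734751757698 gap 0.05003061544374665 F [-0.0734 -0.4219 -1.8809] q [-0.2905  0.3129  1.1278 -0.0002  1.6972 -0.4185]
d mm [-213.1733 -174.4949 -152.6302] dp now [ 1.2675 -1.2135 -1.9517] dp in goal axes [ 1.2719 -1.22   -1.9447] twist [0.023  0.0329 0.0164]
```

```bash

python3 -m jog '{"dp":[[0,-0.05,-0.08],[0,-0.1,-0.16],[0,-0.13,-0.21],[0,-0.14,-0.22],[0,-0.14,-0.22]],"twist":[[0,0,0],[0,0,0],[0,0,0],[0,0,0],[0,0,0]],"hand":[42,42,42,42,42]}' 20
python3 -m jog '{"dp":[[0,-0.14,-0.22],[0,-0.14,-0.22],[0,-0.14,-0.22],[0,-0.12,-0.2],[0,-0.1,-0.16]],"twist":[[0,0,0],[0,0,0],[0,0,0],[0,0,0],[0,0,0]],"hand":[42,42,42,42,42]}' 20
python3 -m jog '{"dp":[[0,-0.02,-0.03],[0.1,0,0],[0.2,0,0],[0.2,0,0],[0.2,0,0]],"twist":[[0,0,0],[0,0,0],[0,0,0],[0,0,0],[0,0,0]],"hand":[42,42,42,42,42]}' 20
python3 -c "
from h import *
goal(.424,-.306,.0415,7.2)"
```

```text
time_s: 12.95
ee_pos: [0.5365, -0.212, 0.1886]
orientation: [[-0.004, -0.128, 0.992], [0.001, 0.992, 0.128], [-1.0, 0.002, -0.004]]
ft_force: [-0.6, -0.6, -2.1]
finger_gap: 0.0495
time_s: 13.37
ee_pos: [0.4242, -0.304, 0.189]
orientation: [[-0.004, -0.126, 0.992], [0.002, 0.992, 0.126], [-1.0, 0.002, -0.004]]
ft_force: [-0.2, 0.1, -2.7]
finger_gap: 0.0496
time_s: 13.78
ee_pos: [0.4244, -0.3048, 0.1045]
orientation: [[-0.001, -0.129, 0.992], [0.002, 0.992, 0.129], [-1.0, 0.002, -0.0]]
ft_force: [0.5, 0.4, -3.3]
finger_gap: 0.0501
t 13.7833 p [ 0.4244 -0.3048  0.1045] yaw 7.3913729852492835 gap 0.05006895305726191 F [ 0.484   0.4382 -3.328 ] q [-0.7318  0.0698  1.5914  0.0008  1.482  -0.8609]
d mm [ -0.4098  -1.2114 -62.9796] dp now [ 0.5248 -0.0105 -0.0044] dp in goal axes [ 0.5248 -0.0096 -0.0047] twist [ 0.0334 -0.0049 -0.0172]
```

```bash

python3 -m jog '{"dp":[[0.15,0,0],[0.12,0,0],[0.1,0,0],[0.05,0,0],[0.03,0,0]],"twist":[[0,0,0],[0,0,0],[0,0,0],[0,0,0],[0,0,0]],"hand":[42,42,42,42,42]}' 20
python3 -m jog '{"dp":[[0.04,0,0],[0.02,0,0],[0.01,0,0],[0,0,0]],"twist":[[0,0,0],[0,0,0],[0,0,0],[0,0,0]],"hand":[42,42,42,42]}' 20
```

```text
time_s: 14.2
ee_pos: [0.424, -0.305, 0.0512]
orientation: [[-0.002, -0.129, 0.992], [0.002, 0.992, 0.129], [-1.0, 0.002, -0.002]]
ft_force: [-1.5, 0.6, -2.7]
finger_gap: 0.0499
time_s: 14.53
ee_pos: [0.4247, -0.3064, 0.0451]
orientation: [[0.001, -0.128, 0.992], [-0.001, 0.992, 0.128], [-1.0, -0.001, 0.001]]
ft_force: [-0.1, 0.4, -3.8]
finger_gap: 0.0501
```

```bash

python3 -m jog '{"dp":[[0.01,0,0],[0.01,0,0],[0.01,0,0],[0,0,0]],"twist":[[0,0,0],[0,0,0],[0,0,0],[0,0,0]],"hand":[42,42,42,42]}' 20
python3 -m jog '{"dp":[[0.005,0,0],[0.005,0,0],[0,0,0]],"twist":[[0,0,0],[0,0,0],[0,0,0]],"hand":[42,42,42]}' 20
```

```text
time_s: 14.87
ee_pos: [0.4243, -0.3062, 0.041]
orientation: [[-0.0, -0.128, 0.992], [0.0, 0.992, 0.128], [-1.0, 0.0, -0.0]]
ft_force: [-0.2, 0.3, -2.9]
finger_gap: 0.05
time_s: 15.12
ee_pos: [0.4244, -0.3063, 0.0407]
orientation: [[0.0, -0.128, 0.992], [-0.0, 0.992, 0.128], [-1.0, -0.0, 0.0]]
ft_force: [-1.9, 1.2, 2.8]
finger_gap: 0.0499
```

```bash

python3 -m jog '{"dp":[[0,0,0],[0,0,0],[0,0,0],[0,0,0],[0,0,0]],"twist":[[0,0,0],[0,0,0],[0,0,0],[0,0,0],[0,0,0]],"hand":[54,60,70,78,80]}' 20
python3 -m jog '{"dp":[[-0.1,0,0],[-0.2,0,0],[-0.3,0,0],[-0.3,0,0],[-0.3,0,0]],"twist":[[0,0,0],[0,0,0],[0,0,0],[0,0,0],[0,0,0]],"hand":[80,80,80,80,80]}' 20
python3 -m jog '{"dp":[[0,0,0],[0,0,0],[0,0,0],[0,0,0],[0,0,0]],"twist":[[-0.95,0,0],[-0.95,0,0],[-0.95,0,0],[-0.95,0,0],[-0.95,0,0]],"hand":[75,75,75,75,75]}'
python3 -m jog '{"dp":[[0,0,0],[0,0,0],[0,0,0],[0,0,0],[0,0,0]],"twist":[[-0.95,0,0],[-0.95,0,0],[-0.95,0,0],[-0.95,0,0],[-0.95,0,0]],"hand":[75,75,75,75,75]}'
python3 -m jog '{"dp":[[0,0,0],[0,0,0],[0,0,0],[0,0,0],[0,0,0]],"twist":[[-0.95,0,0],[-0.95,0,0],[-0.95,0,0],[-0.95,0,0],[-0.95,0,0]],"hand":[75,75,75,75,75]}'
python3 - <<'E'
from h import *
grab('side','side6'); grab('top','top6')
goal(.657,-.073,.15,97.2)
for n in('top6','side6'):
    im,d,K,t,R=load(n);g=cloud(d,K,t,R).reshape(-1,3)
    for nm,x,y,lo,hi in(('pot',.657,-.073,.042,.056),('rb',.424,-.203,.106,.14),('sq',.424,-.306,.1,.12),('dish',.635,.058,.028,.045)):
        k=(abs(g[:,0]-x)<.045)&(abs(g[:,1]-y)<.045)&(g[:,2]>lo)&(g[:,2]<hi)
        if k.sum(): print(n,nm,k.sum(),g[k].mean(0),np.percentile(g[k],3,0),np.percentile(g[k],97,0))
im=load('top6')[0];cv2.imwrite('pics/top6z.png',cv2.resize(im[100:180,220:380],None,fx=5,fy=5,interpolation=2)[...,::-1])
im=load('side6')[0];cv2.imwrite('pics/side6z.png',cv2.resize(im[100:250,150:330],None,fx=4,fy=4,interpolation=2)[...,::-1])
E
```

```text
time_s: 15.53
ee_pos: [0.4245, -0.3063, 0.0399]
orientation: [[0.0, -0.128, 0.992], [-0.0, 0.992, 0.128], [-1.0, -0.0, 0.0]]
ft_force: [0.0, 0.7, 0.3]
finger_gap: 0.0765
time_s: 15.95
ee_pos: [0.4242, -0.306, 0.1862]
orientation: [[0.0, -0.128, 0.992], [-0.0, 0.992, 0.128], [-1.0, -0.0, 0.0]]
ft_force: [1.5, -0.3, 0.9]
finger_gap: 0.0802
time_s: 16.37
ee_pos: [0.4245, -0.3063, 0.1851]
orientation: [[0.001, -0.571, 0.821], [-0.001, 0.821, 0.571], [-1.0, -0.001, 0.0]]
ft_force: [-0.2, 0.9, 0.3]
finger_gap: 0.0752
time_s: 16.78
ee_pos: [0.4245, -0.3063, 0.185]
orientation: [[0.001, -0.883, 0.469], [-0.001, 0.469, 0.883], [-1.0, -0.001, -0.0]]
ft_force: [-0.9, -0.4, -0.2]
finger_gap: 0.0746
time_s: 17.2
ee_pos: [0.4245, -0.3063, 0.185]
orientation: [[0.001, -1.0, 0.013], [-0.001, 0.013, 1.0], [-1.0, -0.001, -0.001]]
ft_force: [-0.4, -0.2, 0.8]
finger_gap: 0.0751
t 17.3 p [ 0.4245 -0.3063  0.1849] yaw 88.96608744895786 gap 0.07493637788663438 F [0.1496 0.019  0.5496] q [-0.7334  0.0321  1.4694 -0.0001  1.6389 -2.2861]
d mm [232.5133 233.3029 -34.8627] dp now [ 0.2905 -1.902   1.9791] dp in goal axes [ 0.2905 -2.166   1.686 ] twist [-1.4371 -0.0088  0.0078]
top6 pot 252 [ 0.6633 -0.0719  0.0497] [ 0.6389 -0.0937  0.0435] [ 0.7008 -0.0411  0.0546]
top6 rb 184 [ 0.4227 -0.2031  0.1213] [ 0.4078 -0.2186  0.112 ] [ 0.4375 -0.1877  0.125 ]
top6 dish 548 [0.6304 0.0584 0.0334] [0.5992 0.027  0.0295] [0.6626 0.09   0.0376]
side6 pot 155 [ 0.6618 -0.0668  0.0477] [ 0.6398 -0.0898  0.0424] [ 0.7003 -0.0506  0.0539]
side6 rb 112 [ 0.4236 -0.196   0.1161] [ 0.4081 -0.2133  0.1068] [ 0.4393 -0.186   0.1216]
side6 sq 70 [ 0.424  -0.3022  0.1063] [ 0.4086 -0.3176  0.1008] [ 0.4401 -0.2897  0.1093]
side6 dish 418 [0.6305 0.0613 0.0314] [0.5999 0.0285 0.0291] [0.6616 0.0919 0.0335]
```

View pics/top6z.png

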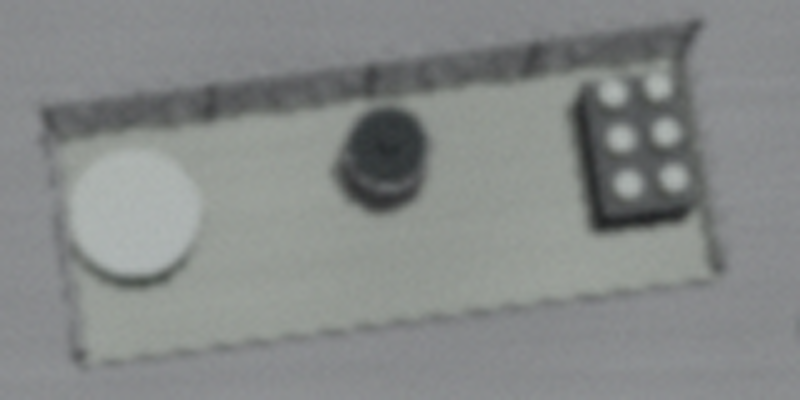

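View pics/side6z.png

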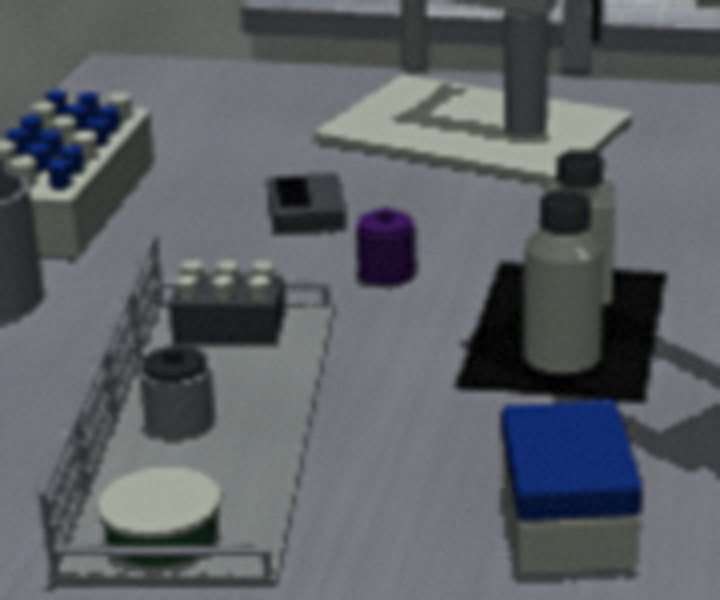

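The view confirms both bottles standing on the mat and the pot alone at the rack's middle, lid at about (297,129) in the top picture. Next is the pot.

```bash

python3 -m jog '{"dp":[[0,0,0],[0,0,0],[0,-0.12,0.09],[0,-0.24,0.19],[0,-0.24,0.19]],"twist":[[-0.8,0,0],[-0.63,0,0],[0,0,0],[0,0,0],[0,0,0]],"hand":[75,75,75,75,75]}'
python3 -m jog '{"dp":[[0,-0.24,0.19],[0,-0.24,0.19],[0,-0.24,0.19],[0,-0.24,0.19],[0,-0.24,0.19]],"twist":[[0,0,0],[0,0,0],[0,0,0],[0,0,0],[0,0,0]],"hand":[75,75,75,75,75]}'
python3 -m jog '{"dp":[[0,-0.2,0.14],[0,-0.11,0.08],[0,0,0],[0,0,0]],"twist":[[0,0,0],[0,0,0],[0,0,0],[0,0,0]],"hand":[75,75,75,75]}'
python3 - <<'E'
from h import *
goal(.658,-.0725,.013,97.2)
im,d,K,t,R=load('top6'); print(plane((297.2,128.8),.051,K,t,R))
im,d,K,t,R=load('side6'); print(plane((150+176/4-.4,100+361/4-.4),.051,K,t,R))
E
```

```text
time_s: 17.72
ee_pos: [0.4891, -0.2414, 0.1847]
orientation: [[0.001, -0.993, -0.119], [-0.001, -0.119, 0.993], [-1.0, -0.001, -0.001]]
ft_force: [0.1, 0.1, 0.0]
finger_gap: 0.0751
time_s: 18.13
ee_pos: [0.6185, -0.1087, 0.1846]
orientation: [[0.001, -0.993, -0.122], [-0.0, -0.122, 0.993], [-1.0, -0.001, -0.0]]
ft_force: [-0.3, -0.1, -0.2]
finger_gap: 0.0747
time_s: 18.47
ee_pos: [0.6511, -0.0789, 0.1838]
orientation: [[-0.001, -0.992, -0.125], [-0.001, -0.125, 0.992], [-1.0, 0.001, -0.0]]
ft_force: [-0.5, -0.7, 0.1]
finger_gap: 0.0753
t 18.4667 p [ 0.6511 -0.0789  0.1838] yaw 97.1655760718967 gap 0.07525630352715038 F [-0.456  -0.6559  0.0865] q [-0.2066  0.3304  1.1259 -0.0007  1.686  -1.9025]
d mm [   6.8769    6.3503 -170.7552] dp now [ 1.4229 -0.0647  0.0459] dp in goal axes [ 1.423  -0.0635  0.0453] twist [-0.006  -0.0041 -0.0085]
[[ 0.6583 -0.0756  0.051 ]]
[[ 0.658  -0.0708  0.051 ]]
```

```bash

python3 -m jog '{"dp":[[0.1,-0.06,0.045],[0.2,0,0],[0.2,0,0],[0.2,0,0],[0.1,0,0]],"twist":[[0,0,0],[0,0,0],[0,0,0],[0,0,0],[0,0,0]],"hand":[75,75,75,75,75]}'
python3 -m jog '{"dp":[[0.1,0,0],[0.15,0,0],[0.12,0,0],[0.1,0,0],[0.05,0,0]],"twist":[[0,0,0],[0,0,0],[0,0,0],[0,0,0],[0,0,0]],"hand":[75,75,75,75,75]}'
python3 - <<'E'
from h import *
goal(.658,-.073,.013,97.2)
grab('side','side7')
im=load('side7')[0];cv2.imwrite('pics/side7z.png',cv2.resize(im[100:250,130:280],None,fx=4,fy=4,interpolation=2)[...,::-1])
E
```

```text
time_s: 18.88
ee_pos: [0.6548, -0.0737, 0.0836]
orientation: [[-0.006, -0.992, -0.122], [0.001, -0.122, 0.992], [-1.0, 0.006, 0.002]]
ft_force: [0.4, 1.6, -0.4]
finger_gap: 0.0752
time_s: 19.3
ee_pos: [0.6567, -0.0734, 0.024]
orientation: [[-0.002, -0.992, -0.124], [0.0, -0.124, 0.992], [-1.0, 0.002, 0.0]]
ft_force: [-0.7, 0.2, -1.1]
finger_gap: 0.0749
t 19.3 p [ 0.6567 -0.0734  0.024 ] yaw 97.12258077663785 gap 0.07493837780613535 F [-0.656   0.1835 -1.1372] q [-0.197   0.4241  1.324  -0.0001  1.3952 -1.892 ]
d mm [  1.2592   0.36   -10.9677] dp now [ 0.0914 -0.0109  0.0016] dp in goal axes [ 0.0914 -0.0108  0.0017] twist [-0.0135  0.0043 -0.0156]
```

View pics/side7z.png

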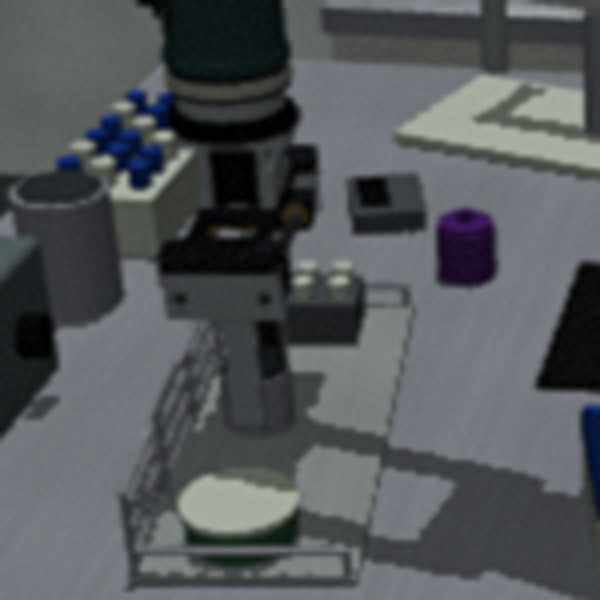

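The near finger is in front of the pot (tip at about (258,425) in the zoom), clear of the dish and fence. I'll lower the last bit and grip.

```bash

python3 -m jog '{"dp":[[0.05,-0.01,0],[0.03,0,0],[0,0,0],[0,0,0],[0,0,0]],"twist":[[0,0,0],[0,0,0],[0,0,0],[0,0,0],[0,0,0]],"hand":[75,70,62,55,50]}' 15
python3 -m jog '{"dp":[[0,0,0],[0,0,0],[0,0,0],[0,0,0],[0,0,0]],"twist":[[0,0,0],[0,0,0],[0,0,0],[0,0,0],[0,0,0]],"hand":[46,42,38,38,38]}' 15
python3 -c "
from h import *
goal(.658,-.073,.013,97.2)"
```

```text
time_s: 19.77
ee_pos: [0.6592, -0.073, 0.0167]
orientation: [[0.001, -0.992, -0.125], [-0.0, -0.125, 0.992], [-1.0, -0.001, -0.001]]
ft_force: [0.5, -0.4, 1.1]
finger_gap: 0.0534
time_s: 20.18
ee_pos: [0.6592, -0.0733, 0.0166]
orientation: [[0.001, -0.992, -0.125], [-0.001, -0.125, 0.992], [-1.0, -0.001, -0.001]]
ft_force: [0.0, -1.2, 2.4]
finger_gap: 0.0462
t 20.1833 p [ 0.6592 -0.0733  0.0166] yaw 97.17114813077879 gap 0.046188842157584814 F [ 0.0434 -1.1791  2.3654] q [-0.1959  0.4329  1.327  -0.0005  1.38   -1.8917]
d mm [-1.2125  0.2834 -3.6381] dp now [0.0303 0.0098 0.0036] dp in goal axes [0.0303 0.0097 0.0036] twist [-0.005  -0.0099  0.0132]
```

```bash

python3 -m jog '{"dp":[[-0.03,0,0],[-0.06,0,0],[-0.1,0,0],[-0.15,0,0],[-0.2,0,0]],"twist":[[0,0,0],[0,0,0],[0,0,0],[0,0,0],[0,0,0]],"hand":[38,38,38,38,38]}' 15
python3 -m jog '{"dp":[[-0.2,0,0],[-0.2,0,0],[-0.15,0,0],[-0.1,0,0],[-0.05,0,0]],"twist":[[0,0,0],[0,0,0],[0,0,0],[0,0,0],[0,0,0]],"hand":[38,38,38,38,38]}' 15
python3 -c "
from h import *
goal(.439,.264,.041,97.2)"
```

```text
time_s: 20.6
ee_pos: [0.6572, -0.0724, 0.0797]
orientation: [[-0.004, -0.992, -0.125], [0.001, -0.125, 0.992], [-1.0, 0.004, 0.002]]
ft_force: [0.6, 0.3, -0.9]
finger_gap: 0.0458
time_s: 21.02
ee_pos: [0.6596, -0.0729, 0.1681]
orientation: [[0.004, -0.992, -0.125], [-0.001, -0.125, 0.992], [-1.0, -0.004, -0.001]]
ft_force: [0.4, 0.8, -0.3]
finger_gap: 0.0457
t 21.0167 p [ 0.6596 -0.0729  0.1681] yaw 97.18691752273071 gap 0.045687245708505506 F [ 0.4383  0.7758 -0.297 ] q [-0.1955  0.3475  1.1347  0.0001  1.655  -1.8917]
d mm [-220.6029  336.8787 -127.0742] dp now [1.0488 1.4772 3.0166] dp in goal axes [1.059  1.472  3.0156] twist [-0.0023 -0.0129  0.0424]
```

```bash

python3 -m jog '{"dp":[[0,0.04,0.08],[0,0.08,0.16],[0,0.11,0.23],[0,0.12,0.25],[0,0.12,0.25]],"twist":[[0,0,0],[0,0,0],[0,0,0],[0,0,0],[0,0,0]],"hand":[38,38,38,38,38]}' 15
python3 -m jog '{"dp":[[0,0.12,0.25],[0,0.12,0.25],[0,0.12,0.25],[0,0.12,0.25],[0,0.12,0.25]],"twist":[[0,0,0],[0,0,0],[0,0,0],[0,0,0],[0,0,0]],"hand":[38,38,38,38,38]}' 15
python3 -m jog '{"dp":[[0,0.12,0.25],[0,0.1,0.2],[0,0.08,0.16],[0,0.06,0.1],[0,0,0]],"twist":[[0,0,0],[0,0,0],[0,0,0],[0,0,0],[0,0,0]],"hand":[38,38,38,38,38]}' 15
python3 -c "
from h import *
goal(.439,.264,.041,97.2)"
```

```text
time_s: 21.43
ee_pos: [0.5857, 0.037, 0.1622]
orientation: [[-0.004, -0.992, -0.124], [0.001, -0.124, 0.992], [-1.0, 0.004, 0.001]]
ft_force: [1.1, 0.9, -1.8]
finger_gap: 0.0459
time_s: 21.85
ee_pos: [0.4951, 0.1767, 0.1626]
orientation: [[-0.004, -0.992, -0.125], [-0.0, -0.125, 0.992], [-1.0, 0.004, 0.0]]
ft_force: [0.2, 0.9, -1.6]
finger_gap: 0.0459
time_s: 22.27
ee_pos: [0.4411, 0.2565, 0.1629]
orientation: [[-0.004, -0.992, -0.129], [-0.0, -0.129, 0.992], [-1.0, 0.004, 0.0]]
ft_force: [0.8, -0.1, -1.8]
finger_gap: 0.0457
t 22.2667 p [0.4411 0.2565 0.1629] yaw 97.42176976699335 gap 0.045698408350643656 F [ 0.7821 -0.0708 -1.7869] q [ 0.4145  0.014   1.5316  0.0015  1.5999 -1.2858]
d mm [  -2.146     7.5092 -121.8537] dp now [1.0155 0.0054 0.064 ] dp in goal axes [1.0154 0.0099 0.0643] twist [ 0.0387  0.0035 -0.0417]
```

```bash

python3 -m jog '{"dp":[[0.05,0,0.03],[0.15,0,0.03],[0.2,0,0],[0.15,0,0],[0.1,0,0]],"twist":[[0,0,0],[0,0,0],[0,0,0],[0,0,0],[0,0,0]],"hand":[38,38,38,38,38]}' 15
python3 -m jog '{"dp":[[0.08,0,0],[0.05,0,0],[0.02,0,0],[0,0,0]],"twist":[[0,0,0],[0,0,0],[0,0,0],[0,0,0]],"hand":[38,38,38,38]}' 15
python3 - <<'E'
from h import *
goal(.439,.264,.041,97.2)
grab('side','side8');grab('top','top8')
im=load('side8')[0];cv2.imwrite('pics/side8z.png',cv2.resize(im[220:350,190:320],None,fx=4.5,fy=4.5,interpolation=2)[...,::-1])
im=load('top8')[0];cv2.imwrite('pics/top8z.png',cv2.resize(im[170:260,110:230],None,fx=5,fy=5,interpolation=2)[...,::-1])
E
```

```text
time_s: 22.68
ee_pos: [0.4424, 0.2601, 0.083]
orientation: [[-0.005, -0.992, -0.124], [-0.003, -0.124, 0.992], [-1.0, 0.005, -0.002]]
ft_force: [-0.3, -0.0, -1.2]
finger_gap: 0.046
time_s: 23.02
ee_pos: [0.4438, 0.2615, 0.0685]
orientation: [[-0.0, -0.992, -0.124], [-0.0, -0.124, 0.992], [-1.0, 0.0, -0.0]]
ft_force: [1.0, 0.3, -2.0]
finger_gap: 0.0456
t 23.0167 p [0.4438 0.2615 0.0685] yaw 97.14759418417609 gap 0.04557875278249544 F [ 0.9512  0.2619 -2.0233] q [ 0.4224  0.079   1.656  -0.0001  1.4067 -1.2732]
d mm [ -4.8297   2.5416 -27.5301] dp now [0.2294 0.0373 0.0261] dp in goal axes [0.2294 0.0373 0.0261] twist [-0.0091 -0.0016 -0.0008]
```

View pics/side8z.png

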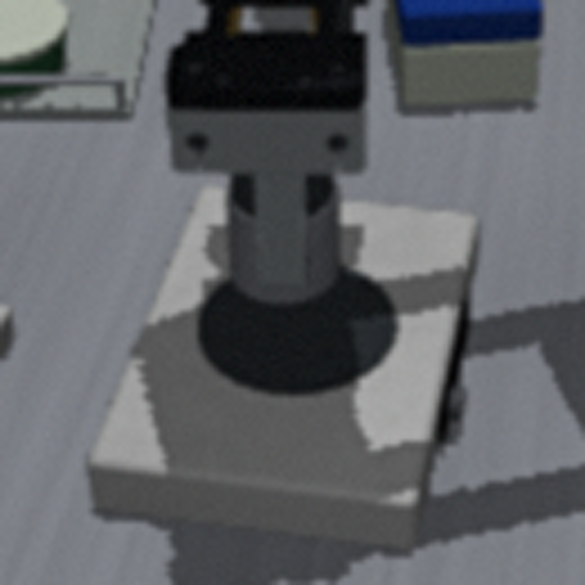

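View pics/top8z.png

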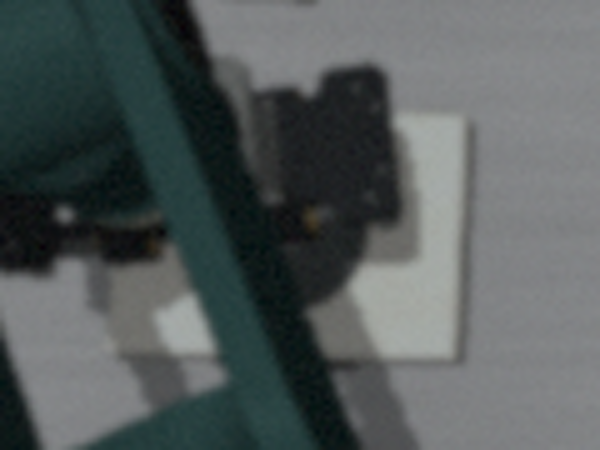

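In the side view the pot's axis is at about x=285 and the disc centre at about 298 (zoomed). That is about 5 mm too far in +x, which matches the computed shift. I'll correct it and lower.

```bash

python3 -m jog '{"dp":[[0.05,0.02,0.013],[0.05,0.02,0.013],[0.05,0,0],[0.03,0,0],[0,0,0]],"twist":[[0,0,0],[0,0,0],[0,0,0],[0,0,0],[0,0,0]],"hand":[38,38,38,38,38]}' 15
python3 -m jog '{"dp":[[0.01,0,0],[0.01,0,0],[0,0,0]],"twist":[[0,0,0],[0,0,0],[0,0,0]],"hand":[38,38,38]}' 15
python3 -c "
from h import *
goal(.439,.264,.041,97.2)"
```

```text
time_s: 23.53
ee_pos: [0.4374, 0.2638, 0.0456]
orientation: [[-0.002, -0.992, -0.125], [-0.001, -0.125, 0.992], [-1.0, 0.002, -0.001]]
ft_force: [0.4, -0.9, -1.9]
finger_gap: 0.0456
time_s: 23.78
ee_pos: [0.4385, 0.2641, 0.0446]
orientation: [[0.0, -0.992, -0.125], [-0.0, -0.125, 0.992], [-1.0, -0.0, -0.0]]
ft_force: [-0.2, 0.8, -1.9]
finger_gap: 0.0454
t 23.7833 p [0.4385 0.2641 0.0446] yaw 97.17171704457408 gap 0.045405320234692924 F [-0.1552  0.7905 -1.948 ] q [ 0.4314  0.0931  1.6914 -0.0001  1.357  -1.2645]
d mm [ 0.4502 -0.1421 -3.5887] dp now [ 0.0299 -0.0036 -0.0016] dp in goal axes [ 0.0299 -0.0036 -0.0016] twist [-0.0049 -0.001   0.0004]
```

```bash

python3 -m jog '{"dp":[[0.01,0,0],[0.01,0,0],[0.01,0,0],[0,0,0]],"twist":[[0,0,0],[0,0,0],[0,0,0],[0,0,0]],"hand":[38,38,38,38]}' 15
python3 -m jog '{"dp":[[0.005,0,0],[0,0,0]],"twist":[[0,0,0],[0,0,0]],"hand":[38,38]}' 15
```

```text
time_s: 24.12
ee_pos: [0.4383, 0.264, 0.0408]
orientation: [[-0.0, -0.992, -0.125], [-0.0, -0.125, 0.992], [-1.0, 0.0, -0.0]]
ft_force: [-0.6, -0.2, -1.7]
finger_gap: 0.0457
time_s: 24.28
ee_pos: [0.4385, 0.2641, 0.0406]
orientation: [[0.0, -0.992, -0.125], [-0.0, -0.125, 0.992], [-1.0, -0.0, -0.0]]
ft_force: [-0.6, -0.2, -0.6]
finger_gap: 0.0457
```

```bash

python3 -m jog '{"dp":[[0.005,0,0],[0,0,0]],"twist":[[0,0,0],[0,0,0]],"hand":[38,38]}' 15
python3 -m jog '{"dp":[[0,0,0],[0,0,0],[0,0,0],[0,0,0],[0,0,0]],"twist":[[0,0,0],[0,0,0],[0,0,0],[0,0,0],[0,0,0]],"hand":[48,52,60,68,75]}' 15
python3 -m jog '{"dp":[[-0.05,0,0],[-0.15,0,0],[-0.25,0,0],[-0.3,0,0],[-0.2,0,0]],"twist":[[0,0,0],[0,0,0],[0,0,0],[0,0,0],[0,0,0]],"hand":[75,75,75,75,75]}' 15
python3 - <<'E'
from h import *
goal(.424,-.306,.2,7.2)
grab('side','side9')
im=load('side9')[0];cv2.imwrite('pics/side9z.png',cv2.resize(im[220:350,190:320],None,fx=4.5,fy=4.5,interpolation=2)[...,::-1])
E
```

```text
time_s: 24.45
ee_pos: [0.4386, 0.2642, 0.0406]
orientation: [[0.0, -0.992, -0.125], [0.0, -0.125, 0.992], [-1.0, -0.0, -0.0]]
ft_force: [-2.2, -1.0, 2.9]
finger_gap: 0.0454
time_s: 24.87
ee_pos: [0.4385, 0.2641, 0.0397]
orientation: [[0.0, -0.992, -0.125], [-0.0, -0.125, 0.992], [-1.0, -0.0, -0.0]]
ft_force: [0.7, -0.7, 0.1]
finger_gap: 0.0684
time_s: 25.28
ee_pos: [0.4392, 0.2645, 0.1574]
orientation: [[0.003, -0.992, -0.125], [0.001, -0.125, 0.992], [-1.0, -0.003, 0.001]]
ft_force: [0.9, -0.1, -0.5]
finger_gap: 0.0751
t 25.2833 p [0.4392 0.2645 0.1574] yaw 97.17701545012278 gap 0.07510129231685803 F [ 0.8578 -0.1071 -0.4534] q [ 0.4315  0.016   1.5405 -0.0001  1.5816 -1.2646]
d mm [ -15.2418 -570.5292   42.613 ] dp now [-0.3623  0.7188 -4.7009] dp in goal axes [-0.3551 -4.701  -0.7219] twist [15.7039  0.0349  0.019 ]
```

View pics/side9z.png

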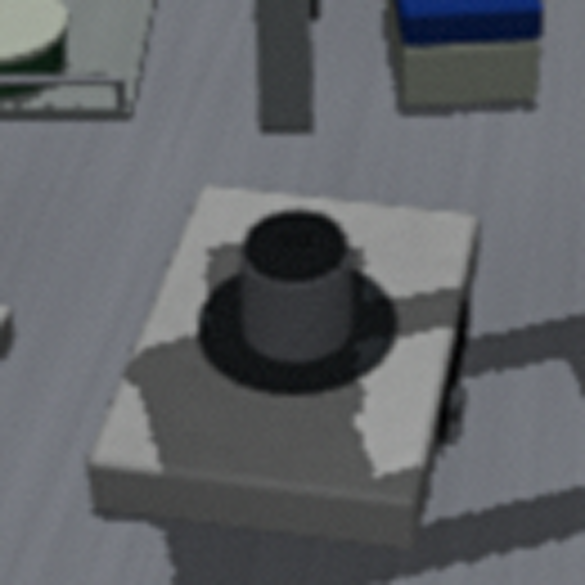

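The pot stands in the middle of the disc: its foot is centred at about (297,328) in the zoom and the disc at about (298,328). Now the bottles go back, round one first.

```bash

python3 -m jog '{"dp":[[-0.06,0,0],[-0.06,0,0],[-0.06,0,0],[-0.06,0,0],[-0.06,0,0]],"twist":[[0.98,0,0],[0.98,0,0],[0.98,0,0],[0.98,0,0],[0.98,0,0]],"hand":[80,80,80,80,80]}'
python3 -m jog '{"dp":[[0,0,0],[0,0,0],[0,0,0],[0,0,0],[0,0,0]],"twist":[[0.98,0,0],[0.98,0,0],[0.98,0,0],[0.98,0,0],[0.98,0,0]],"hand":[80,80,80,80,80]}'
python3 -m jog '{"dp":[[0,0,0],[0,0,0],[0,0,0],[0,0,0],[0,0,0]],"twist":[[0.98,0,0],[0.98,0,0],[0.98,0,0],[0.98,0,0],[0.98,0,0]],"hand":[80,80,80,80,80]}'
python3 -c "
from h import *
goal(.4241,-.2006,.19,7.33)"
```

```text
time_s: 25.75
ee_pos: [0.4384, 0.2641, 0.1904]
orientation: [[0.0, -0.932, 0.361], [0.0, 0.361, 0.932], [-1.0, -0.0, 0.0]]
ft_force: [-0.9, -0.1, 0.4]
finger_gap: 0.08
time_s: 26.17
ee_pos: [0.4385, 0.2641, 0.19]
orientation: [[0.0, -0.653, 0.758], [0.0, 0.758, 0.653], [-1.0, -0.0, 0.0]]
ft_force: [0.3, -0.5, -0.4]
finger_gap: 0.0796
time_s: 26.58
ee_pos: [0.4384, 0.2642, 0.19]
orientation: [[0.0, -0.219, 0.976], [0.0, 0.976, 0.219], [-1.0, -0.0, 0.0]]
ft_force: [0.6, -0.1, -0.2]
finger_gap: 0.0794
t 26.5833 p [0.4384 0.2642 0.19  ] yaw 12.674017293121407 gap 0.07939683458222946 F [ 0.6295 -0.0965 -0.1683] q [ 0.4315  0.0055  1.4863 -0.0001  1.6496  0.2103]
d mm [ -14.3494 -464.7515    0.0048] dp now [-0.0001 -3.7523 -0.9664] dp in goal axes [-0.     -3.826  -0.6127] twist [0.9327 0.002  0.0002]
```

```bash

python3 -m jog '{"dp":[[0,0,0],[0,-0.12,-0.02],[0,-0.25,-0.04],[0,-0.28,-0.045],[0,-0.28,-0.045]],"twist":[[0.93,0,0],[0,0,0],[0,0,0],[0,0,0],[0,0,0]],"hand":[80,80,80,80,80]}'
python3 -m jog '{"dp":[[0,-0.28,-0.045],[0,-0.28,-0.045],[0,-0.28,-0.045],[0,-0.28,-0.045],[0,-0.28,-0.045]],"twist":[[0,0,0],[0,0,0],[0,0,0],[0,0,0],[0,0,0]],"hand":[80,80,80,80,80]}'
python3 -m jog '{"dp":[[0,-0.28,-0.045],[0,-0.28,-0.045],[0,-0.28,-0.045],[0,-0.25,-0.04],[0,-0.15,-0.02]],"twist":[[0,0,0],[0,0,0],[0,0,0],[0,0,0],[0,0,0]],"hand":[80,80,80,80,80]}'
python3 -m jog '{"dp":[[0,0,0],[0,0,0]],"twist":[[0,0,0],[0,0,0]],"hand":[80,80]}'
python3 -c "
from h import *
goal(.4241,-.2006,.0479,7.33)"
```

```text
time_s: 27.0
ee_pos: [0.4351, 0.1503, 0.1899]
orientation: [[0.0, -0.134, 0.991], [-0.0, 0.991, 0.134], [-1.0, -0.0, 0.0]]
ft_force: [0.2, 0.1, 0.2]
finger_gap: 0.0796
time_s: 27.42
ee_pos: [0.4306, -0.0205, 0.1903]
orientation: [[0.001, -0.133, 0.991], [-0.0, 0.991, 0.133], [-1.0, -0.0, 0.001]]
ft_force: [1.1, 0.3, 0.4]
finger_gap: 0.0803
time_s: 27.83
ee_pos: [0.427, -0.1725, 0.19]
orientation: [[0.0, -0.13, 0.992], [-0.001, 0.992, 0.13], [-1.0, -0.001, -0.0]]
ft_force: [-0.0, 0.3, -0.6]
finger_gap: 0.0801
time_s: 28.0
ee_pos: [0.4273, -0.17, 0.1898]
orientation: [[-0.0, -0.13, 0.991], [0.001, 0.991, 0.13], [-1.0, 0.001, -0.0]]
ft_force: [-0.3, 0.7, 0.1]
finger_gap: 0.0801
t 28.0 p [ 0.4273 -0.17    0.1898] yaw 7.497784192875698 gap 0.08009099750443867 F [-0.306   0.6623  0.1471] q [-0.5024 -0.1116  1.5982  0.0005  1.6554 -0.6332]
d mm [  -3.1868  -30.6315 -141.9338] dp now [ 1.1826 -0.2504 -0.0595] dp in goal axes [ 1.1828 -0.2498 -0.0589] twist [ 0.0293 -0.0009 -0.0069]
```

```bash

python3 -m jog '{"dp":[[0,-0.12,-0.03],[0,-0.09,-0.02],[0,-0.04,-0.01],[0,0,0],[0,0,0]],"twist":[[0.03,0,0],[0,0,0],[0,0,0],[0,0,0],[0,0,0]],"hand":[80,80,80,80,80]}'
python3 -c "
from h import *
goal(.4241,-.2006,.0479,7.33)"
python3 -m jog '{"dp":[[0.1,0,0],[0.2,0,0],[0.2,0,0],[0.2,0,0],[0.15,0,0]],"twist":[[0,0,0],[0,0,0],[0,0,0],[0,0,0],[0,0,0]],"hand":[80,80,80,80,80]}'
python3 -m jog '{"dp":[[0.1,0,0],[0.1,0,0],[0.07,0,0],[0.03,0,0],[0.02,0,0]],"twist":[[0,0,0],[0,0,0],[0,0,0],[0,0,0],[0,0,0]],"hand":[80,80,80,80,80]}'
python3 -c "
from h import *
goal(.4241,-.2006,.0479,7.33)"
```

```text
time_s: 28.42
ee_pos: [0.4244, -0.1996, 0.1899]
orientation: [[0.0, -0.13, 0.992], [0.001, 0.992, 0.13], [-1.0, 0.001, 0.0]]
ft_force: [-0.8, 0.2, -0.7]
finger_gap: 0.0803
t 28.4167 p [ 0.4244 -0.1996  0.1899] yaw 7.4711012368777725 gap 0.08028542551976815 F [-0.7738  0.2343 -0.7073] q [-0.561  -0.091   1.5794  0.0005  1.6534 -0.6914]
d mm [  -0.2611   -0.989  -141.9828] dp now [ 1.1832 -0.0085 -0.0034] dp in goal axes [ 1.1832 -0.0079 -0.0032] twist [ 0.0246  0.0015 -0.005 ]
time_s: 28.83
ee_pos: [0.4232, -0.1988, 0.0849]
orientation: [[-0.002, -0.131, 0.991], [0.002, 0.991, 0.131], [-1.0, 0.002, -0.002]]
ft_force: [-0.4, 0.3, 0.1]
finger_gap: 0.0801
time_s: 29.25
ee_pos: [0.4239, -0.1996, 0.0486]
orientation: [[-0.001, -0.13, 0.992], [0.001, 0.992, 0.13], [-1.0, 0.001, -0.001]]
ft_force: [-0.0, 0.6, -1.2]
finger_gap: 0.08
t 29.25 p [ 0.4239 -0.1996  0.0486] yaw 7.473361963685777 gap 0.08004028682685874 F [-0.0306  0.6142 -1.1787] q [-0.5613 -0.0054  1.7854  0.0001  1.3627 -0.6917]
d mm [ 0.1678 -0.9652 -0.7266] dp now [ 0.006  -0.0082  0.0003] dp in goal axes [ 0.0061 -0.0082  0.0004] twist [ 0.025  -0.0087 -0.0082]
```

```bash

python3 -m jog '{"dp":[[0,-0.008,0],[0,0,0],[0,0,0],[0,0,0],[0,0,0]],"twist":[[0,0,0],[0,0,0],[0,0,0],[0,0,0],[0,0,0]],"hand":[65,60,56,52,48]}' 20
python3 -m jog '{"dp":[[0,0,0],[0,0,0],[0,0,0],[0,0,0],[0,0,0]],"twist":[[0,0,0],[0,0,0],[0,0,0],[0,0,0],[0,0,0]],"hand":[45,45,45,45,45]}' 20
python3 -c "
from h import *
goal(.4241,-.2006,.0479,7.33)"
python3 -m jog '{"dp":[[-0.03,0,0],[-0.06,0,0],[-0.1,0,0],[-0.15,0,0],[-0.2,0,0]],"twist":[[0,0,0],[0,0,0],[0,0,0],[0,0,0],[0,0,0]],"hand":[45,45,45,45,45]}' 20
python3 -m jog '{"dp":[[-0.2,0,0],[-0.2,0,0],[-0.15,0,0],[-0.1,0,0],[-0.05,0,0]],"twist":[[0,0,0],[0,0,0],[0,0,0],[0,0,0],[0,0,0]],"hand":[45,45,45,45,45]}' 20
python3 -c "
from h import *
goal(.6225,-.0142,.050,7.33)"
```

```text
time_s: 29.67
ee_pos: [0.4247, -0.2015, 0.0502]
orientation: [[0.001, -0.13, 0.992], [-0.001, 0.992, 0.13], [-1.0, -0.001, 0.001]]
ft_force: [-1.1, -0.5, 1.1]
finger_gap: 0.0538
time_s: 30.08
ee_pos: [0.4247, -0.2015, 0.0501]
orientation: [[0.001, -0.13, 0.992], [-0.001, 0.992, 0.13], [-1.0, -0.001, 0.001]]
ft_force: [-1.9, 0.1, 4.8]
finger_gap: 0.0535
t 30.0833 p [ 0.4247 -0.2015  0.0501] yaw 7.445860184081781 gap 0.05348151775151311 F [-1.8923  0.102   4.7663] q [-0.5635 -0.0053  1.7821 -0.0002  1.3636 -0.6934]
d mm [-0.6096  0.878  -2.2306] dp now [ 0.0186  0.0079 -0.0041] dp in goal axes [ 0.0186  0.0079 -0.0041] twist [0.0202 0.0072 0.0091]
time_s: 30.5
ee_pos: [0.4226, -0.1999, 0.1123]
orientation: [[-0.005, -0.13, 0.992], [0.004, 0.992, 0.13], [-1.0, 0.004, -0.005]]
ft_force: [1.4, -0.2, -3.0]
finger_gap: 0.0535
time_s: 30.92
ee_pos: [0.4248, -0.2013, 0.1998]
orientation: [[0.002, -0.13, 0.992], [-0.001, 0.992, 0.13], [-1.0, -0.001, 0.002]]
ft_force: [-0.1, -0.2, -3.3]
finger_gap: 0.054
t 30.9167 p [ 0.4248 -0.2013  0.1998] yaw 7.454515604959701 gap 0.054042436935347875 F [-0.1497 -0.2116 -3.278 ] q [-0.5633 -0.0925  1.5611  0.0001  1.671  -0.6934]
d mm [ 197.6754  187.1326 -149.8266] dp now [1.2499 1.334  1.8337] dp in goal axes [1.2486 1.3365 1.8328] twist [0.0217 0.0157 0.0117]
```

```bash

python3 -m jog '{"dp":[[0,0.05,0.07],[0,0.1,0.14],[0,0.14,0.19],[0,0.16,0.22],[0,0.16,0.22]],"twist":[[0,0,0],[0,0,0],[0,0,0],[0,0,0],[0,0,0]],"hand":[45,45,45,45,45]}' 20
python3 -m jog '{"dp":[[0,0.16,0.22],[0,0.16,0.22],[0,0.16,0.22],[0,0.12,0.17],[0,0.08,0.11]],"twist":[[0,0,0],[0,0,0],[0,0,0],[0,0,0],[0,0,0]],"hand":[45,45,45,45,45]}' 20
python3 -m jog '{"dp":[[0,0.04,0.05],[0,0,0],[0,0,0]],"twist":[[0,0,0],[0,0,0],[0,0,0]],"hand":[45,45,45]}' 20
python3 -c "
from h import *
goal(.622,-.0152,.0525,7.33)"
```

```text
time_s: 31.33
ee_pos: [0.5151, -0.1137, 0.196]
orientation: [[-0.003, -0.129, 0.992], [0.002, 0.992, 0.129], [-1.0, 0.002, -0.003]]
ft_force: [1.2, 0.4, -2.5]
finger_gap: 0.0538
time_s: 31.75
ee_pos: [0.617, -0.0166, 0.1948]
orientation: [[-0.004, -0.132, 0.991], [0.002, 0.991, 0.132], [-1.0, 0.002, -0.004]]
ft_force: [0.7, 0.5, -2.9]
finger_gap: 0.0536
time_s: 32.0
ee_pos: [0.6207, -0.0143, 0.1966]
orientation: [[-0.003, -0.13, 0.991], [-0.0, 0.992, 0.13], [-1.0, 0.0, -0.003]]
ft_force: [-0.4, -0.0, -3.1]
finger_gap: 0.0537
t 32.0 p [ 0.6207 -0.0143  0.1966] yaw 7.473902708961332 gap 0.053718529368717585 F [-0.385  -0.0082 -3.0879] q [-0.1139  0.2503  1.201  -0.0006  1.6936 -0.2444]
d mm [   1.3076   -0.9336 -144.0974] dp now [ 1.2008 -0.0094  0.0138] dp in goal axes [ 1.2008 -0.0091  0.0098] twist [ 0.0251 -0.0333 -0.002 ]
```

```bash

python3 -m jog '{"dp":[[0.1,-0.01,0],[0.2,0,0],[0.2,0,0],[0.2,0,0],[0.15,0,0]],"twist":[[0,0,0],[0,0,0],[0,0,0],[0,0,0],[0,0,0]],"hand":[45,45,45,45,45]}' 20
python3 -m jog '{"dp":[[0.1,0,0],[0.08,0,0],[0.05,0,0],[0.02,0,0],[0,0,0]],"twist":[[0,0,0],[0,0,0],[0,0,0],[0,0,0],[0,0,0]],"hand":[45,45,45,45,45]}' 20
python3 -c "
from h import *
goal(.622,-.0152,.0521,7.33)"
```

```text
time_s: 32.42
ee_pos: [0.6194, -0.0169, 0.0931]
orientation: [[-0.003, -0.128, 0.992], [-0.0, 0.992, 0.128], [-1.0, 0.0, -0.003]]
ft_force: [-0.3, -0.5, -2.6]
finger_gap: 0.0537
time_s: 32.83
ee_pos: [0.6217, -0.0159, 0.0665]
orientation: [[0.001, -0.129, 0.992], [-0.0, 0.992, 0.129], [-1.0, -0.0, 0.001]]
ft_force: [0.3, -0.8, -2.6]
finger_gap: 0.0538
t 32.8333 p [ 0.6217 -0.0159  0.0665] yaw 7.43225944761148 gap 0.053773757733867604 F [ 0.349  -0.7635 -2.5996] q [-0.1166  0.3082  1.3898 -0.0001  1.443  -0.2463]
d mm [  0.2525   0.6806 -14.3911] dp now [0.1199 0.0054 0.0028] dp in goal axes [0.1199 0.0054 0.0028] twist [0.0178 0.005  0.0025]
```

```bash

python3 -m jog '{"dp":[[0.05,0.005,0],[0.03,0,0],[0.02,0,0],[0.01,0,0],[0,0,0]],"twist":[[0,0,0],[0,0,0],[0,0,0],[0,0,0],[0,0,0]],"hand":[45,45,45,45,45]}' 20
python3 -m jog '{"dp":[[0.005,0,0],[0.005,0,0],[0,0,0]],"twist":[[0,0,0],[0,0,0],[0,0,0]],"hand":[45,45,45]}' 20
```

```text
time_s: 33.25
ee_pos: [0.6213, -0.015, 0.0527]
orientation: [[-0.001, -0.13, 0.992], [-0.0, 0.992, 0.13], [-1.0, 0.0, -0.001]]
ft_force: [-0.6, 0.2, -2.9]
finger_gap: 0.0534
time_s: 33.5
ee_pos: [0.6218, -0.0151, 0.0523]
orientation: [[0.001, -0.13, 0.992], [-0.0, 0.992, 0.13], [-1.0, -0.0, 0.001]]
ft_force: [-0.8, -0.8, -1.3]
finger_gap: 0.0537
```

Touching down (half the weight has gone). A hair lower, then release.

```bash

python3 -m jog '{"dp":[[0.005,0,0],[0,0,0]],"twist":[[0,0,0],[0,0,0]],"hand":[45,45]}' 20
python3 -m jog '{"dp":[[0,0,0],[0,0,0],[0,0,0],[0,0,0],[0,0,0]],"twist":[[0,0,0],[0,0,0],[0,0,0],[0,0,0],[0,0,0]],"hand":[56,62,70,78,80]}' 20
python3 -m jog '{"dp":[[-0.1,0,0],[-0.2,0,0],[-0.3,0,0],[-0.3,0,0],[-0.3,0,0]],"twist":[[0,0,0],[0,0,0],[0,0,0],[0,0,0],[0,0,0]],"hand":[80,80,80,80,80]}' 20
python3 -c "
from h import *
goal(.4245,-.3063,.185,7.33)"
```

```text
time_s: 33.67
ee_pos: [0.6218, -0.0151, 0.0522]
orientation: [[0.001, -0.13, 0.992], [-0.0, 0.992, 0.13], [-1.0, -0.0, 0.001]]
ft_force: [-2.1, -0.7, 1.7]
finger_gap: 0.0535
time_s: 34.08
ee_pos: [0.6217, -0.0151, 0.0513]
orientation: [[0.0, -0.13, 0.992], [-0.0, 0.992, 0.13], [-1.0, -0.0, 0.0]]
ft_force: [0.1, -0.1, -0.3]
finger_gap: 0.0779
time_s: 34.5
ee_pos: [0.6212, -0.015, 0.1976]
orientation: [[0.0, -0.13, 0.992], [-0.0, 0.992, 0.13], [-1.0, -0.0, 0.0]]
ft_force: [1.2, 0.3, 0.4]
finger_gap: 0.08
t 34.5 p [ 0.6212 -0.015   0.1976] yaw 7.4506177866941465 gap 0.07995551051495947 F [1.2127 0.268  0.4332] q [-0.1153  0.2485  1.2012 -0.0001  1.6917 -0.2453]
d mm [-196.7203 -291.3139  -12.5843] dp now [ 0.1048 -2.1945 -1.9403] dp in goal axes [ 0.1049 -2.1986 -1.9357] twist [0.0211 0.002  0.0014]
```

```bash

python3 -m jog '{"dp":[[0,-0.1,-0.09],[0,-0.2,-0.18],[0,-0.25,-0.22],[0,-0.25,-0.22],[0,-0.25,-0.22]],"twist":[[0.02,0,0],[0,0,0],[0,0,0],[0,0,0],[0,0,0]],"hand":[80,80,80,80,80]}'
python3 -m jog '{"dp":[[0,-0.25,-0.22],[0,-0.25,-0.22],[0,-0.25,-0.22],[0,-0.2,-0.18],[0,-0.12,-0.1]],"twist":[[0,0,0],[0,0,0],[0,0,0],[0,0,0],[0,0,0]],"hand":[80,80,80,80,80]}'
python3 -m jog '{"dp":[[0,-0.07,-0.06],[0,0,0],[0,0,0]],"twist":[[0,0,0],[0,0,0],[0,0,0]],"hand":[80,80,80]}'
python3 -c "
from h import *
goal(.4245,-.3063,.042,7.33)"
```

```text
time_s: 34.92
ee_pos: [0.526, -0.1554, 0.1962]
orientation: [[0.001, -0.129, 0.992], [-0.001, 0.992, 0.129], [-1.0, -0.001, 0.001]]
ft_force: [0.7, -1.9, 0.3]
finger_gap: 0.08
time_s: 35.33
ee_pos: [0.4292, -0.2988, 0.1963]
orientation: [[0.0, -0.124, 0.992], [-0.002, 0.992, 0.124], [-1.0, -0.002, 0.0]]
ft_force: [1.4, 0.3, 0.5]
finger_gap: 0.0799
time_s: 35.58
ee_pos: [0.4256, -0.3051, 0.1957]
orientation: [[0.001, -0.127, 0.992], [0.0, 0.992, 0.127], [-1.0, 0.0, 0.001]]
ft_force: [-0.3, 0.7, -0.8]
finger_gap: 0.0796
t 35.5833 p [ 0.4256 -0.3051  0.1957] yaw 7.304650278012142 gap 0.07961352090355327 F [-0.3147  0.6859 -0.8448] q [-0.7307  0.0301  1.4501  0.0008  1.6608 -0.8581]
d mm [  -1.1419   -1.2379 -153.6883] dp now [ 1.2807 -0.0092 -0.012 ] dp in goal axes [ 1.2807 -0.009  -0.0108] twist [-0.0044  0.0099 -0.0011]
```

```bash

python3 -m jog '{"dp":[[0.1,-0.01,-0.01],[0.2,0,0],[0.2,0,0],[0.2,0,0],[0.2,0,0]],"twist":[[0,0,0],[0,0,0],[0,0,0],[0,0,0],[0,0,0]],"hand":[80,80,80,80,80]}'
python3 -m jog '{"dp":[[0.15,0,0],[0.1,0,0],[0.07,0,0],[0.02,0,0],[0,0,0]],"twist":[[0,0,0],[0,0,0],[0,0,0],[0,0,0],[0,0,0]],"hand":[80,80,80,80,80]}'
python3 -c "
from h import *
goal(.4245,-.3063,.042,7.33)"
```

```text
time_s: 36.0
ee_pos: [0.425, -0.3049, 0.0854]
orientation: [[-0.0, -0.13, 0.991], [0.001, 0.991, 0.13], [-1.0, 0.001, -0.0]]
ft_force: [0.0, 0.0, -0.9]
finger_gap: 0.0798
time_s: 36.42
ee_pos: [0.4246, -0.3062, 0.0462]
orientation: [[-0.0, -0.129, 0.992], [0.0, 0.992, 0.129], [-1.0, 0.0, -0.0]]
ft_force: [-0.4, 0.9, 1.1]
finger_gap: 0.0797
t 36.4167 p [ 0.4246 -0.3062  0.0462] yaw 7.385552656972564 gap 0.07970807331250407 F [-0.4408  0.855   1.1443] q [-0.733   0.1168  1.6619  0.      1.3633 -0.8619]
d mm [-0.1491 -0.127  -4.2261] dp now [ 0.0352 -0.0009 -0.0014] dp in goal axes [ 0.0352 -0.0009 -0.0014] twist [ 0.0097 -0.0023 -0.0028]
```

```bash

python3 -m jog '{"dp":[[0.03,0,0],[0,0,0],[0,0,0],[0,0,0],[0,0,0]],"twist":[[0,0,0],[0,0,0],[0,0,0],[0,0,0],[0,0,0]],"hand":[65,60,56,52,48]}' 20
python3 -m jog '{"dp":[[0,0,0],[0,0,0],[0,0,0],[0,0,0],[0,0,0]],"twist":[[0,0,0],[0,0,0],[0,0,0],[0,0,0],[0,0,0]],"hand":[42,42,42,42,42]}' 20
python3 -c "
from h import *
goal(.4245,-.3063,.042,7.33)"
python3 -m jog '{"dp":[[-0.03,0,0],[-0.06,0,0],[-0.1,0,0],[-0.15,0,0],[-0.2,0,0]],"twist":[[0,0,0],[0,0,0],[0,0,0],[0,0,0],[0,0,0]],"hand":[42,42,42,42,42]}' 20
python3 -m jog '{"dp":[[-0.2,0,0],[-0.2,0,0],[-0.15,0,0],[-0.1,0,0],[-0.05,0,0]],"twist":[[0,0,0],[0,0,0],[0,0,0],[0,0,0],[0,0,0]],"hand":[42,42,42,42,42]}' 20
python3 -c "
from h import *
goal(.6368,-.1313,.1941,7.33)"
```

```text
time_s: 36.83
ee_pos: [0.4246, -0.307, 0.0435]
orientation: [[0.001, -0.128, 0.992], [-0.001, 0.992, 0.128], [-1.0, -0.001, 0.001]]
ft_force: [0.8, -0.0, -0.5]
finger_gap: 0.0505
time_s: 37.25
ee_pos: [0.4246, -0.307, 0.0435]
orientation: [[0.001, -0.128, 0.992], [-0.001, 0.992, 0.128], [-1.0, -0.001, 0.001]]
ft_force: [-0.1, -1.1, 3.7]
finger_gap: 0.0499
t 37.25 p [ 0.4246 -0.307   0.0435] yaw 7.329296119847747 gap 0.049909165064016096 F [-0.0844 -1.0529  3.6975] q [-0.7341  0.1191  1.6651 -0.0002  1.3562 -0.862 ]
d mm [-0.1197  0.6857 -1.5324] dp now [ 0.0128  0.0058 -0.0003] dp in goal axes [ 0.0128  0.0058 -0.0003] twist [-0.0001  0.0063  0.0102]
time_s: 37.67
ee_pos: [0.4231, -0.3054, 0.1067]
orientation: [[-0.004, -0.128, 0.992], [0.003, 0.992, 0.128], [-1.0, 0.004, -0.003]]
ft_force: [0.4, -0.8, -2.4]
finger_gap: 0.0499
time_s: 38.08
ee_pos: [0.425, -0.3071, 0.1943]
orientation: [[0.003, -0.128, 0.992], [-0.002, 0.992, 0.128], [-1.0, -0.003, 0.002]]
ft_force: [-0.1, -0.6, -3.1]
finger_gap: 0.0496
t 38.0833 p [ 0.425  -0.3071  0.1943] yaw 7.337161629972579 gap 0.049567988258330586 F [-0.0922 -0.5647 -3.1006] q [-0.734   0.0295  1.4534  0.      1.655  -0.862 ]
d mm [211.8244 175.8267  -0.2272] dp now [0.0031 1.2278 1.9379] dp in goal axes [0.0019 1.228  1.9377] twist [0.0012 0.0242 0.028 ]
```

```bash

python3 -m jog '{"dp":[[0,0.05,0.07],[0,0.1,0.14],[0,0.13,0.2],[0,0.14,0.23],[0,0.14,0.23]],"twist":[[0,0,0],[0,0,0],[0,0,0],[0,0,0],[0,0,0]],"hand":[42,42,42,42,42]}' 20
python3 -m jog '{"dp":[[0,0.14,0.23],[0,0.14,0.23],[0,0.14,0.23],[0,0.12,0.18],[0,0.08,0.12]],"twist":[[0,0,0],[0,0,0],[0,0,0],[0,0,0],[0,0,0]],"hand":[42,42,42,42,42]}' 20
python3 -m jog '{"dp":[[0,0.04,0.07],[0,0,0],[0,0,0]],"twist":[[0,0,0],[0,0,0],[0,0,0]],"hand":[42,42,42]}' 20
python3 -c "
from h import *
goal(.6365,-.132,.0455,7.33)"
```

```text
time_s: 38.5
ee_pos: [0.5196, -0.2248, 0.1896]
orientation: [[-0.003, -0.127, 0.992], [0.002, 0.992, 0.127], [-1.0, 0.002, -0.003]]
ft_force: [0.4, 0.2, -3.1]
finger_gap: 0.0497
time_s: 38.92
ee_pos: [0.6288, -0.1342, 0.1886]
orientation: [[-0.004, -0.13, 0.991], [0.003, 0.991, 0.13], [-1.0, 0.003, -0.003]]
ft_force: [-0.5, -0.5, -3.1]
finger_gap: 0.0498
time_s: 39.17
ee_pos: [0.6348, -0.1316, 0.1901]
orientation: [[-0.003, -0.128, 0.992], [0.0, 0.992, 0.128], [-1.0, 0.001, -0.003]]
ft_force: [-0.5, -0.8, -3.2]
finger_gap: 0.0501
t 39.1667 p [ 0.6348 -0.1316  0.1901] yaw 7.366263920615863 gap 0.05005039662633154 F [-0.5062 -0.7851 -3.1984] q [-0.2914  0.3136  1.1349 -0.0008  1.6961 -0.4201]
d mm [   1.7268   -0.4023 -144.58  ] dp now [ 1.2048 -0.0058  0.0175] dp in goal axes [ 1.2048 -0.0052  0.0138] twist [ 0.0063 -0.0307 -0.0053]
```

```bash

python3 -m jog '{"dp":[[0.1,-0.005,0.005],[0.2,0,0],[0.2,0,0],[0.2,0,0],[0.15,0,0]],"twist":[[0,0,0],[0,0,0],[0,0,0],[0,0,0],[0,0,0]],"hand":[42,42,42,42,42]}' 20
python3 -m jog '{"dp":[[0.1,0,0],[0.08,0,0],[0.05,0,0],[0.02,0,0],[0,0,0]],"twist":[[0,0,0],[0,0,0],[0,0,0],[0,0,0],[0,0,0]],"hand":[42,42,42,42,42]}' 20
python3 -c "
from h import *
goal(.6365,-.132,.0455,7.33)"
```

```text
time_s: 39.58
ee_pos: [0.6337, -0.1334, 0.0864]
orientation: [[-0.004, -0.126, 0.992], [0.001, 0.992, 0.126], [-1.0, 0.001, -0.003]]
ft_force: [-0.6, -0.9, -3.2]
finger_gap: 0.0498
time_s: 40.0
ee_pos: [0.6361, -0.1327, 0.0599]
orientation: [[0.0, -0.127, 0.992], [-0.0, 0.992, 0.127], [-1.0, -0.0, 0.0]]
ft_force: [0.5, 0.7, -3.0]
finger_gap: 0.0502
t 40.0 p [ 0.6361 -0.1327  0.0599] yaw 7.3166359716396245 gap 0.05018681179124764 F [ 0.531   0.6952 -2.9958] q [-0.2927  0.372   1.3199 -0.0001  1.4492 -0.4204]
d mm [  0.3547   0.6636 -14.4097] dp now [0.1201 0.0051 0.0036] dp in goal axes [0.1201 0.0051 0.0036] twist [-0.0023  0.0044  0.0033]
```

```bash

python3 -m jog '{"dp":[[0.05,0.005,0.003],[0.03,0,0],[0.02,0,0],[0.01,0,0],[0,0,0]],"twist":[[0,0,0],[0,0,0],[0,0,0],[0,0,0],[0,0,0]],"hand":[42,42,42,42,42]}' 20
python3 -m jog '{"dp":[[0.005,0,0],[0.005,0,0],[0,0,0]],"twist":[[0,0,0],[0,0,0],[0,0,0]],"hand":[42,42,42]}' 20
```

```text
time_s: 40.42
ee_pos: [0.6362, -0.1316, 0.0461]
orientation: [[-0.0, -0.128, 0.992], [0.0, 0.992, 0.128], [-1.0, 0.0, -0.0]]
ft_force: [-0.2, -0.1, -2.5]
finger_gap: 0.05
time_s: 40.67
ee_pos: [0.6365, -0.1318, 0.0456]
orientation: [[0.001, -0.128, 0.992], [-0.0, 0.992, 0.128], [-1.0, -0.0, 0.001]]
ft_force: [-0.4, 0.9, -3.2]
finger_gap: 0.0496
```

```bash

python3 -m jog '{"dp":[[0.005,0,0],[0.005,0,0],[0,0,0]],"twist":[[0,0,0],[0,0,0],[0,0,0]],"hand":[42,42,42]}' 20
```

```text
time_s: 40.92
ee_pos: [0.6366, -0.1318, 0.0455]
orientation: [[0.001, -0.128, 0.992], [-0.0, 0.992, 0.128], [-1.0, -0.001, 0.001]]
ft_force: [-2.8, 1.2, 4.1]
finger_gap: 0.0498
```

Contact. I'll release, retreat and swing aside for the final check.

```bash

python3 -m jog '{"dp":[[0,0,0],[0,0,0],[0,0,0],[0,0,0],[0,0,0]],"twist":[[0,0,0],[0,0,0],[0,0,0],[0,0,0],[0,0,0]],"hand":[54,60,70,78,80]}' 20
python3 -m jog '{"dp":[[-0.1,0,0],[-0.2,0,0],[-0.3,0,0],[-0.3,0,0],[-0.3,0,0]],"twist":[[0,0,0],[0,0,0],[0,0,0],[0,0,0],[0,0,0]],"hand":[80,80,80,80,80]}' 20
python3 -m jog '{"dp":[[0,-0.1,-0.1],[0,-0.2,-0.2],[0,-0.22,-0.22],[0,-0.22,-0.22],[0,-0.22,-0.22]],"twist":[[0,0,0],[0,0,0],[0,0,0],[0,0,0],[0,0,0]],"hand":[80,80,80,80,80]}'
python3 -m jog '{"dp":[[0,-0.22,-0.22],[0,-0.22,-0.22],[0,-0.22,-0.22],[0,-0.1,-0.1],[0,0,0]],"twist":[[0,0,0],[0,0,0],[0,0,0],[0,0,0],[0,0,0]],"hand":[80,80,80,80,80]}'
python3 - <<'E'
from h import *
grab('side','side10');grab('top','top10')
for n in('top0','top10','side0','side10'):
    im,d,K,t,R=load(n);g=cloud(d,K,t,R).reshape(-1,3)
    for nm,x,y,lo,hi,r in(('rb',.6215,-.0165,.113,.14,.035),('sq',.636,-.132,.104,.13,.035),('dish',.632,.058,.028,.045,.045),('tip',.397,.006,.05,.07,.08),('pot',.439,.264,.07,.08,.04)):
        k=(abs(g[:,0]-x)<r)&(abs(g[:,1]-y)<r)&(g[:,2]>lo)&(g[:,2]<hi)
        if k.sum(): print(n,nm,k.sum(),g[k].mean(0))
E
```

```text
time_s: 41.33
ee_pos: [0.6364, -0.1318, 0.0439]
orientation: [[0.0, -0.128, 0.992], [-0.0, 0.992, 0.128], [-1.0, -0.0, 0.0]]
ft_force: [0.1, 0.8, 0.3]
finger_gap: 0.0768
time_s: 41.75
ee_pos: [0.6361, -0.1317, 0.1904]
orientation: [[0.0, -0.128, 0.992], [-0.0, 0.992, 0.128], [-1.0, -0.0, 0.0]]
ft_force: [0.8, -0.4, 0.1]
finger_gap: 0.0801
time_s: 42.17
ee_pos: [0.5358, -0.2617, 0.1891]
orientation: [[0.001, -0.129, 0.992], [-0.001, 0.992, 0.129], [-1.0, -0.001, 0.001]]
ft_force: [-0.1, -1.2, 0.7]
finger_gap: 0.0802
time_s: 42.58
ee_pos: [0.4554, -0.3661, 0.1889]
orientation: [[-0.0, -0.122, 0.993], [-0.002, 0.993, 0.122], [-1.0, -0.002, -0.0]]
ft_force: [-0.6, -0.7, 0.8]
finger_gap: 0.0801
top0 rb 168 [ 0.6216 -0.0179  0.1235]
top0 sq 162 [ 0.6358 -0.1336  0.1117]
top0 dish 541 [0.6296 0.0575 0.0332]
top0 tip 1173 [0.3968 0.0044 0.0582]
top10 rb 171 [ 0.6187 -0.0179  0.1235]
top10 sq 162 [ 0.6337 -0.1335  0.1118]
top10 dish 539 [0.6298 0.0576 0.0331]
top10 tip 1168 [0.397  0.0045 0.0581]
top10 pot 226 [0.4377 0.264  0.0749]
side0 rb 125 [ 0.6228 -0.0117  0.1205]
side0 sq 84 [ 0.6365 -0.1279  0.109 ]
side0 dish 418 [0.6301 0.0615 0.0315]
side0 tip 746 [0.3977 0.0132 0.056 ]
side10 rb 123 [ 0.6195 -0.0117  0.1206]
side10 sq 83 [ 0.6349 -0.1284  0.1091]
side10 dish 422 [0.6299 0.0612 0.0314]
side10 tip 750 [0.3975 0.0135 0.056 ]
side10 pot 265 [0.4385 0.2698 0.0737]
```

```bash
sleep 1
```

```text
(no output)
```

View pics/side10.png

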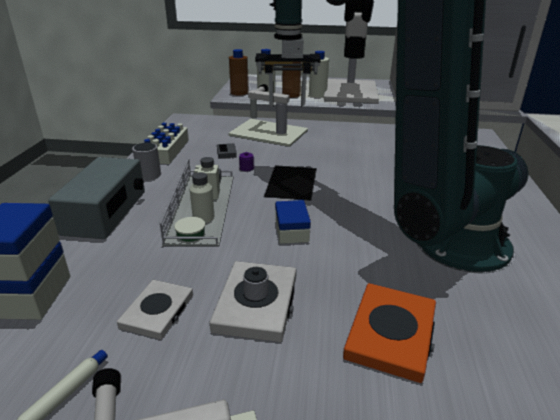

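View pics/top10.png

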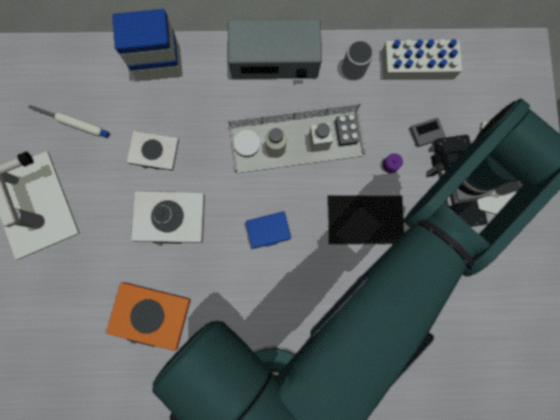

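The pictures show the pot on the disc, at (168,215) in the top view and (256,283) in the side view. Both bottles are upright in the rack, at (276,138) and (321,132) in the top view. They are within about 3 mm of their start positions, and the dish and tip box have not moved. I'm handing the job in.

```bash
python3 -m jog '{"dp":[[0,0,0],[0,0,0]],"twist":[[0,0,0],[0,0,0]],"hand":[80,80]}' && python3 -c "
from station import robot
print(robot.job_done())"
```

```text
time_s: 42.85
ee_pos: [0.4589, -0.3617, 0.1884]
orientation: [[0.001, -0.13, 0.992], [0.0, 0.992, 0.13], [-1.0, -0.0, 0.001]]
ft_force: [0.2, 1.2, 1.1]
finger_gap: 0.0805
the job is handed in; nothing more can be done
None
```

I stood both bottles on the mat, set the pot on the warming stage's disc, and returned both bottles to their places in the rack. I handed the job in at about 43 s; no verdict came back.

| Item | Last check (before and after, same camera) |
|---|---|
| Round bottle | upright, about 3 mm from its start position |
| Square bottle | upright, about 2 mm from its start position |
| Pot | within about 2 mm of the disc's centre in both views |
| Dish and tip box | no movement beyond camera noise (less than 0.5 mm) |

The two cameras disagreed by about 5 mm in y in absolute position, which I never fully resolved. I took values between the two and judged the final positions within each camera, so it should not affect the result. No check failed.

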